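Crown a roller pyramid and hold the loupe on it

TASK

Finish the little pyramid of steel rollers: lay the third roller from its rest gently (not dropped) into the gap on top of the two rollers in the cradle, lined up with them, and let go of it. Then pick up the loupe by its handle and hold it level above the pyramid, its lens centred over the middle of the top roller and its rim at the same height as the collar on the focus post, never knocking the rollers with it. Finish while still holding the loupe there, still and touching nothing else; leave the collar, the tape and the screwdriver where they are.

Things in the scene. Friction and masses are not known exactly. Their poses are not given: they have to be found in the camera images.
- cradle: Fixed dark steel cradle, 78 (x) x 89 (y) mm; origin: centre of its underside, on the bench. Floor 8 mm up, side walls along x 20 mm high, 65 mm apart, end lips 14 mm high. Two rollers lie in it along x, centres at y = +/-16, z = 24 mm, tops at z = 40. A third seated in the gap has its centre at x = 0, y = 0, z = 51.5 mm, top 67.5; finger tips straddling it stay at most 11 mm below its centre.
- rest: Fixed dark steel rest, 74 (x) x 52 (y) mm, with the third roller lying on it along its x between two low rails (tops at 14 mm, outer faces 39 mm apart). Origin: centre of its underside, on the bench.
- roller_third_center (a point): Centre of the third roller, which starts alone on the rest: solid steel cylinder, 32 mm diameter, 60 mm long, about 0.3 kg, with a dark band round its middle. On the rest its centre is 24 mm above the bench; its x axis runs along the roller, y and z turn with it as it rolls.
- roller_left_center (a point): Centre of the loose roller on the cradle's +y side, same size; its x axis runs along the roller, y and z turn with it as it rolls.
- roller_right_center (a point): Centre of the loose roller on the cradle's -y side, same size; its x axis runs along the roller, y and z turn with it as it rolls.
- loupe_handle (a point): Grip point of the loupe, a loose hand magnifier lying flat on the bench (0.12 kg, 132 mm long), near its centre of mass and 13 mm above its flat underside. The handle is a black flat-sided bar 14 mm wide (y), 26 mm high (z), from x = -48 to +27 mm of this point. x points to the lens, z up when level.
- loupe_lens (a point): Centre of the loupe's lens and round dark rim (52 mm diameter, 10 mm thick): 58 mm ahead (+x) of the grip point, 8 mm lower, 5 mm above the underside. z is the lens's optical axis (vertical when level).
- gauge: Fixed focus post about 120 mm from the cradle, on the far side: 8 mm rod, 130 mm tall, on a 50 mm round foot. Origin: centre of the foot's underside, on the bench.
- collar_mark (a point): Centre of the dark steel collar (28 mm diameter, 10 mm thick, with a small thumb screw) clamped on the post: its height marks the focal height for the middle of the loupe's rim, 95 to 120 mm above the bench.
- collar (a joint): Slide of the collar on its post, m: 0 is 95 mm above the bench, 0.025 is 120 mm. It is clamped by friction and is to be left where it is.
- tape_roll: black roll of tape, a bystander; origin at the centre of its underside
- screwdriver_c: small screwdriver with a red handle, a bystander; origin at the centre of its underside
Things that resemble listed ones, but are neither listed nor needed, are in the scene too. What is shaped like the part that bears roller_left_center but blue or green is not meant.

How it is judged:
By the outcome, as a careful person would: the job done as asked, in the order asked, and still so for the second after the job is handed in, while the arm keeps its last pose, push and grip.
It also fails if it takes over 67 s, if anything falls off the work surface, if the arm or the gripper's body presses on something with over 40 N, if the wrist force passes 120 N, or if a joint passes its speed limit or range.

ROBOT

A 6-joint arm with a two-finger parallel gripper is mounted at the origin on a cart in front of the work surface, level with it; the furniture and walls round the work are solid. World frame = base frame: x ahead of the robot, y to its left, z up, the work surface at z = 0. Lengths are in m, angles in degrees, forces in N, time in s.
With the tool pointing down it reaches from about 0.375 to 0.9 m from the base axis. Payload 3.1 kg.
Tool frame: the origin (TCP) lies between the finger pads; the fingertips stand 11 mm ahead of it and the grasp point (between the pads) lies 8 mm behind it; z points along the fingers, y is the line along which they close (so a half turn about z gives the same grasp; the last joint's range is limited). The gripper opens to 87 mm and grips with 3 to 60 N. Pads are 19 mm wide; open, the fingers measure 117 mm over their backs; the gripper's body (75 mm by 190 mm) begins 51 mm behind the grasp point.
Start: joints at [-76.576, 30.224, 82.088, -0, 67.689, -10.227], TCP at [0.251, -0.572, 0.206] pointing down, gripper open.
Joint ranges: [-176.69, 176.69], [-43.24, 126.21], [12.49, 139.97], [-82, 262], [0, 151.66], [-163.58, 163.58]. Speed limits (degrees/s): [159.86, 159.86, 180, 180, 180, 180].

INTERFACE

Orientations are given as a 3x3 rotation matrix whose columns are the frame's x, y, z axes.
In Python, from rig import bot, viewer, workorder, nets gives the robot as it stands. The module is installed in compiled form; this text tells all that it offers.
- The arm moves only by the tool move_arm, never from a script. Its argument "increments" is a list of rows, each a list of 7 numbers: the shift along the tool's x, y, z normalised to -1 to 1, where 1 is 0.3 m, then the turn, a rotation vector about the tool's x, y, z normalised to -1 to 1, where 1 is pi rad, then the opening, from 0 (shut) to 1 (fully open). In form: [[tx, ty, tz, wx, wy, wz, grip], ...]. A call has 1 to 10 rows; each row is the pose to reach, as a shift and turn from the pose commanded when the call began, along the tool's axes at that moment, turning the shorter way round; what a row does not reach only later rows make up. A row lasts 1/12 s, in which the tool goes at most 41.7 mm and 7.16 degrees, less where a joint would pass 70% of its speed; a pose out of reach is approached as far as the arm can. A call with a number of a shift or a turn outside -1 to 1 is refused whole. A call with a gripper value outside its range is refused whole. The fingers move at their own pace and stop on an object; the grip force is fixed at half the most. Time passes only in rows, so rows that repeat a pose let the fingers close. It gives the time, the measured TCP pose, the force, the opening and the grip force at its end, in the units of the state.
- bot.read_state(): the state, without advancing time (a new reading comes with each control period).
- viewer.capture(name): name is "scene" or "top" or "wrist"; returns a dict with "image" (420x560x3 uint8, blue, green, red), "K" (3x3 intrinsics, pixels), "dist" ([k1, k2, p1, p2, k3] as OpenCV has them; the pictures are not rectified), "eye" and "orientation" of the camera in the world. Camera axes: x right, y up, looking along -z (the intrinsics and any distortion apply to the point x, -y, -z); pixel columns grow to the right and rows downward; lengths in m; the calibration is good to about 2 mm. A picture is of the moment at which its call begins. There is no depth.
- workorder.hand_in(): hands the job in; it is judged then, once.
Trained networks look in the newest picture that a camera, given by its name, has taken for a name from the list of things; names that differ only in an ending like _2 or _b are one class to them, and where a whole thing is asked for, a point or a joint stands for the part that bears it (a point fixed in the world has none). Each returns a list of dicts, best first, with "conf" (0 to 1); they miss things now and then, are a little off and sometimes report something else, mostly with a low value. They report only what shows in the picture. A call takes as long as a camera call. They do not tell look-alikes from the thing itself.
- nets.find_in(camera, thing): "location" ([column, row] in pixels, amid what is visible of it).
The state is a dict: "time_s": time; "joint_positions": joint angles; "qvel": joint speeds; "tau": joint torques, N m; "position": TCP position; "tcp_rot": TCP orientation; "force": force on the tool from outside, world axes, zero at the start; "moment": the same for the moment, N m; "opening": opening from 0.0 (shut) to 1.0 (fully open); "grasp_force": force on a finger pad.
Only numpy, scipy, OpenCV 4.12 (cv2) and the standard library are available. Lean on these libraries where they do the work, as an engineer would, in place of code of your own. Each camera call takes 0.05 s, during which the arm holds its last target. There are 200 camera calls.

## Working session

There is one attempt and no reset: what is moved stays moved. The work goes in short steps, Python scripts to look and compute and a tool call to move; the robot and the scene stay as the last step left them, time stands still between calls to the robot, and variables do not carry over. Pictures are saved under pics/ and viewed, at most 10 in all, crops included, and the job is handed in when it is done.

Besides the shell and the picture viewer there is one more tool, called after "Emit:" as name([rows], argument=value, ...), one row to a line, values as JSON. move_arm: Moves the arm, as the interface text tells. Its arguments: {"type":"object","properties":{"increments":{"type":"array"}},"required":["increments"]}

```bash
mkdir -p pics; cat > h.py <<'E'
import numpy as np, cv2
from rig import bot, viewer, workorder, nets
def cap(n,save=None):
    c=viewer.capture(n)
    if save: cv2.imwrite('pics/'+save,c['image'])
    return c
def ray(c,px):
    p=cv2.undistortPoints(np.array([[px]],float),np.array(c['K'],float),np.array(c['dist'],float))[0,0]
    d=np.array(c['orientation'])@np.array([p[0],-p[1],-1.]); return np.array(c['eye']),d/np.linalg.norm(d)
def onz(c,px,z):
    e,d=ray(c,px); return e+d*(z-e[2])/d[2]
def proj(c,P):
    q=np.array(c['orientation']).T@(np.array(P,float)-np.array(c['eye'])); q=np.array([q[0],-q[1],-q[2]])
    return cv2.projectPoints(q[None],np.zeros(3),np.zeros(3),np.array(c['K'],float),np.array(c['dist'],float))[0].ravel()
def tri(*cr):
    A=np.zeros((3,3));b=np.zeros(3)
    for c,px in cr:
        e,d=ray(c,px);M=np.eye(3)-np.outer(d,d);A+=M;b+=M@e
    return np.linalg.solve(A,b)
E
python3 - <<'E'
from h import *
np.set_printoptions(precision=4,suppress=True)
Z=dict(cradle=.02,rest=.012,roller_third_center=.024,roller_left_center=.024,roller_right_center=.024,loupe_handle=.013,loupe_lens=.005,gauge=.0,collar_mark=.107,tape_roll=.01,screwdriver_c=.01)
ims=[]
for n in ['scene','top']:
    c=cap(n,n+'0.png'); print(n,c['eye'])
    for t,z in Z.items():
        for r in nets.find_in(n,t)[:4]: print(t,round(r['conf'],2),np.round(r['location'],1),onz(c,r['location'],z))
s=bot.read_state();print(s['force'],s['opening'],s['tcp_rot'],s['time_s'])
E
```

```text
scene [0.1249 0.3979 0.7273]
cradle 0.81 [286.9 265.1] [ 0.5272 -0.0981  0.02  ]
rest 0.66 [255.1 323.2] [0.482  0.0512 0.012 ]
roller_third_center 0.75 [250.9 308.2] [0.5059 0.0368 0.024 ]
roller_left_center 0.75 [287.6 211.7] [ 0.6346 -0.2293  0.024 ]
roller_left_center 0.65 [287.9 255. ] [ 0.5422 -0.1193  0.024 ]
roller_left_center 0.52 [241.3 196.5] [ 0.7606 -0.1982  0.024 ]
roller_left_center 0.39 [286.7 262.6] [ 0.5299 -0.1005  0.024 ]
roller_right_center 0.78 [298.2 246.7] [ 0.541  -0.1536  0.024 ]
roller_right_center 0.38 [350.2 272.3] [ 0.4106 -0.1659  0.024 ]
loupe_handle 0.54 [295.6 247.2] [ 0.5509 -0.1572  0.013 ]
loupe_lens 0.64 [344.4 217. ] [ 0.5295 -0.322   0.005 ]
gauge 0.92 [254.8 225.1] [ 0.6806 -0.1611  0.    ]
collar_mark 0.67 [254.7 196.4] [ 0.6631 -0.1475  0.107 ]
tape_roll 0.71 [351.3 270.6] [ 0.4172 -0.1827  0.01  ]
screwdriver_c 0.86 [205.1 284.8] [0.6267 0.0487 0.01  ]
top [ 0.4236 -0.16    1.2022]
cradle 0.97 [277.7 247.3] [ 0.516  -0.1296  0.02  ]
rest 0.8 [207.5 269.6] [0.4711 0.03   0.012 ]
roller_third_center 0.85 [201.9 256.8] [0.4995 0.0404 0.024 ]
roller_left_center 0.84 [269.2 235.9] [ 0.5419 -0.1114  0.024 ]
roller_left_center 0.8 [324.7 186.6] [ 0.6502 -0.24    0.024 ]
roller_left_center 0.67 [308.7 142.9] [ 0.7535 -0.2075  0.024 ]
roller_right_center 0.92 [286.3 235. ] [ 0.5427 -0.1497  0.024 ]
roller_right_center 0.4 [275.4 184.8] [ 0.658  -0.1284  0.024 ]
loupe_handle 0.64 [366.1 229.6] [ 0.5506 -0.3302  0.013 ]
loupe_lens 0.66 [365.4 226.9] [ 0.5577 -0.3301  0.005 ]
gauge 0.79 [276.6 185.3] [ 0.6615 -0.1305  0.    ]
collar_mark 0.6 [282.9 173.2] [ 0.666  -0.1471  0.107 ]
tape_roll 0.92 [309.7 289.2] [ 0.421  -0.1983  0.01  ]
screwdriver_c 0.21 [276.  247.7] [ 0.516  -0.1255  0.01  ]
[ 0.3229 -0.0171  0.0838] 1.0013955482258086 [[ 0.916   0.4012  0.    ]
 [ 0.4012 -0.916  -0.0001]
 [-0.      0.0001 -1.    ]] 1.2
```

View pics/scene0.png

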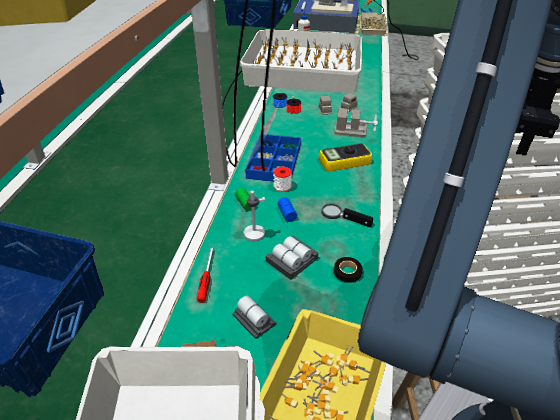

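View pics/top0.png

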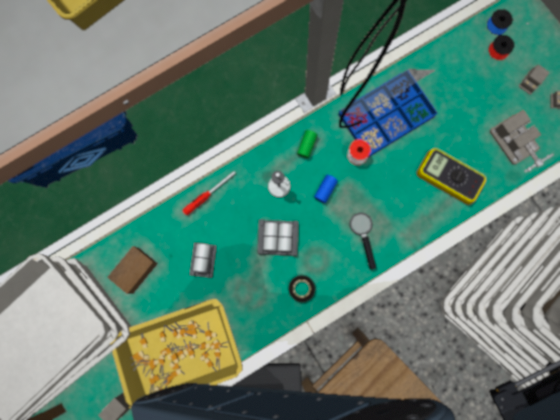

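The scene view shows the cradle at about (292,257), rest (253,315), post (254,215), loupe (345,214), tape (348,269) and screwdriver (204,285). The top view matches: cradle (278,238), rest (203,259), loupe lens (361,224) and handle (369,253). The blue and green cylinders are decoys. I'll look closer with the wrist camera.

Emit:
move_arm([
  [0.84,-0.507,-0.313,0,0,0.131,1],
  [0.84,-0.507,-0.313,0,0,0.131,1],
  [0.84,-0.507,-0.313,0,0,0.131,1],
  [0.84,-0.507,-0.313,0,0,0.131,1],
  [0.84,-0.507,-0.313,0,0,0.131,1],
  [0.84,-0.507,-0.313,0,0,0.131,1],
  [0.84,-0.507,-0.313,0,0,0.131,1],
  [0.84,-0.507,-0.313,0,0,0.131,1],
  [0.84,-0.507,-0.313,0,0,0.131,1],
  [0.84,-0.507,-0.313,0,0,0.131,1],
])

```text
time_s: 2.03
position: [0.4211, -0.3315, 0.3003]
tcp_rot: [[1.0, 0.004, 0.0], [0.004, -1.0, -0.002], [0.0, 0.002, -1.0]]
force: [-0.0, -0.6, -0.5]
opening: 0.999
grasp_force: 0.0
```

```bash
cat >> h.py <<'E'
from scipy.spatial.transform import Rotation as R
np.set_printoptions(precision=4,suppress=True)
def go(pos,yaw=None,s=None):
    "tool-down goal, tool x at yaw deg in world (mod 180): row numbers"
    s=s or bot.read_state(); M=np.array(s['tcp_rot']); p=np.array(s['position'])
    best=None
    for y in ([yaw,yaw+180] if yaw is not None else [None]):
        G=M if y is None else R.from_euler('z',y,degrees=True).as_matrix()@np.diag([1,-1,-1.])
        w=R.from_matrix(M.T@G).as_rotvec()/np.pi
        if best is None or np.linalg.norm(w)<np.linalg.norm(best): best=w
    return np.round(np.r_[M.T@(np.array(pos)-p)/.3,best],4)
E
python3 - <<'E'
from h import *
s=bot.read_state();print(s['time_s'],s['position'],s['tcp_rot'],s['joint_positions'])
c=cap('wrist','w1.png');print(c['eye'],c['orientation'])
for t,z in dict(loupe_handle=.013,loupe_lens=.005,cradle=.02,roller_left_center=.024).items():
    for r in nets.find_in('wrist',t)[:3]: print(t,r['conf'],r['location'],onz(c,r['location'],z))
E
```

```text
2.0333 [ 0.4211 -0.3315  0.3003] [[ 1.      0.0038  0.0004]
 [ 0.0038 -1.     -0.0016]
 [ 0.0004  0.0016 -1.    ]] [-50.1421  17.4003  87.8052  -0.0412  74.711   39.6533]
[ 0.5037 -0.3293  0.4783] [[ 0.004   0.9533  0.302 ]
 [-1.      0.0032  0.0031]
 [ 0.002  -0.302   0.9533]]
loupe_handle 0.59 [268.9, 61.0] [ 0.5552 -0.323   0.013 ]
loupe_lens 0.62 [267.8, 59.4] [ 0.558  -0.3215  0.005 ]
cradle 0.65 [15.3, 112.7] [0.4932 0.0167 0.02  ]
cradle 0.56 [145.9, 76.5] [ 0.5363 -0.1657  0.02  ]
roller_left_center 0.83 [102.0, 74.2] [ 0.5394 -0.1109  0.024 ]
```

View pics/w1.png

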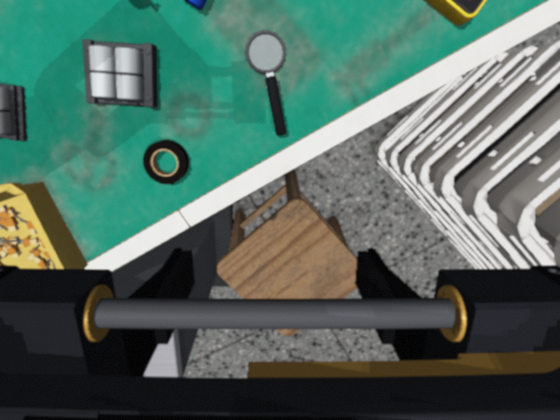

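The wrist view shows the loupe lens at (266,52) with its handle running to (281,132), the cradle at (120,73), tape (166,161), and the rest at the left edge (10,112). Next I'll go over the cradle and rest.

Emit:
move_arm([
  [0.2,-0.957,0.067,0,0,0,1],
  [0.2,-0.957,0.067,0,0,0,1],
  [0.2,-0.957,0.067,0,0,0,1],
  [0.2,-0.957,0.067,0,0,0,1],
  [0.2,-0.957,0.067,0,0,0,1],
  [0.2,-0.957,0.067,0,0,0,1],
  [0.2,-0.957,0.067,0,0,0,1],
  [0.2,-0.957,0.067,0,0,0,1],
  [0.2,-0.957,0.067,0,0,0,1],
  [0.2,-0.957,0.067,0,0,0,1],
])

```text
time_s: 3.12
position: [0.4803, -0.0457, 0.2794]
tcp_rot: [[1.0, 0.001, -0.0], [0.001, -1.0, -0.001], [-0.0, 0.001, -1.0]]
force: [-0.2, -0.3, 1.5]
opening: 1.002
grasp_force: 0.0
```

```bash
python3 - <<'E'
from h import *
s=bot.read_state();print(s['time_s'],s['position'])
c=cap('wrist','w2.png');print(c['eye'])
for t,z in dict(cradle=.015,rest=.01,roller_third_center=.024,roller_left_center=.024,roller_right_center=.024,collar_mark=.107,gauge=0).items():
    for r in nets.find_in('wrist',t)[:3]: print(t,r['conf'],r['location'],onz(c,r['location'],z))
E
```

```text
3.1167 [ 0.4803 -0.0457  0.2794]
[ 0.563  -0.0438  0.4574]
cradle 0.88 [316.4, 112.5] [ 0.5511 -0.0975  0.015 ]
rest 0.95 [221.8, 160.0] [0.4898 0.0255 0.01  ]
roller_third_center 0.97 [207.5, 157.2] [0.4957 0.0416 0.024 ]
roller_left_center 0.66 [329.4, 121.6] [ 0.5404 -0.1131  0.024 ]
roller_left_center 0.58 [442.3, 28.1] [ 0.6489 -0.2414  0.024 ]
roller_left_center 0.49 [375.3, 214.0] [ 0.4189 -0.1816  0.024 ]
roller_right_center 0.92 [352.7, 123.7] [ 0.538  -0.1425  0.024 ]
roller_right_center 0.43 [352.5, 16.7] [ 0.6591 -0.1345  0.024 ]
collar_mark 0.68 [373.5, 8.1] [ 0.6483 -0.1364  0.107 ]
gauge 0.64 [353.8, 15.3] [ 0.666 -0.141  0.   ]
```

View pics/w2.png

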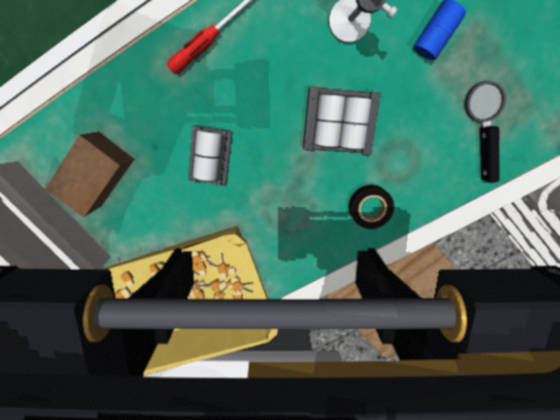

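The view shows the third roller at (209,156) on its rest, the cradle pair at (342,121), the post foot at (350,20), the loupe lens at (485,101) with handle (490,153), and the tape at (372,206). I'll fit silhouettes for accurate poses.

```bash
cat >> h.py <<'E'
from scipy.optimize import minimize
def pj(c,P):
    q=(np.asarray(P)-np.array(c['eye']))@np.array(c['orientation'])*[1,-1,-1]
    return cv2.projectPoints(q,np.zeros(3),np.zeros(3),np.array(c['K'],float),np.array(c['dist'],float))[0][:,0]
def box(dx,dy,z0,z1,ox=0,oy=0): return np.array([[ox+a*dx/2,oy+b*dy/2,z] for a in(-1,1) for b in(-1,1) for z in(z0,z1)])
def cyl(y,z,L=.06,r=.016):
    t=np.linspace(0,2*np.pi,40); return np.array([[x,y+r*np.cos(a),z+r*np.sin(a)] for x in(-L/2,L/2) for a in t])
def disc(x,r,z0,z1):
    t=np.linspace(0,2*np.pi,50); return np.array([[x+r*np.cos(a),r*np.sin(a),z] for z in(z0,z1) for a in t])
MODEL=dict(cradle=[box(.078,.089,0,.014),box(.078,.0045,0,.02,0,.0348),box(.078,.0045,0,.02,0,-.0348),cyl(.016,.024),cyl(-.016,.024)],
 rest=[box(.074,.052,0,.005),box(.074,.039,0,.014),cyl(0,.024)],
 roll=[cyl(0,.024)],rolls=[cyl(.016,.024),cyl(-.016,.024)],
 loupe=[disc(.058,.026,-.013,-.003),box(.075,.014,-.013,.013,-.0105),box(.012,.007,-.010,-.002,.03)])
def place(P,x,y,z,yaw): return P@R.from_euler('z',yaw,degrees=True).as_matrix().T+[x,y,z]
def render(c,parts,p,z,S=4):
    m=np.zeros((420*S,560*S),np.uint8)
    for P in parts:
        q=pj(c,place(P,p[0],p[1],z,p[2])); h=cv2.convexHull(np.round(q*S+S/2).astype(np.int32)); cv2.fillConvexPoly(m,h,255)
    return cv2.resize(m,(560,420),interpolation=cv2.INTER_AREA)/255.
def fit(c,mask,name,p0,z=0.,pad=14):
    r0=render(c,MODEL[name],p0,z); roi=cv2.dilate((r0>0).astype(np.uint8),np.ones((2*pad+1,)*2))>0
    sc=np.array([.003,.003,3.])
    f=lambda u: np.abs(render(c,MODEL[name],p0+u*sc,z)-mask)[roi].sum()
    s=minimize(f,np.zeros(3),method='Nelder-Mead',options=dict(initial_simplex=[[0,0,0],[1.5,0,0],[0,1.5,0],[0,0,1.5]],maxiter=150,xatol=.02))
    return p0+s.x*sc, s.fun/render(c,MODEL[name],p0,z).sum()
def nongreen(c):
    h=cv2.cvtColor(c['image'],cv2.COLOR_BGR2HSV); return 1.-((h[...,0]>65)&(h[...,0]<95)&(h[...,1]>90)).astype(float)
def white(c):
    h=cv2.cvtColor(c['image'],cv2.COLOR_BGR2HSV); m=((h[...,1]<60)&(h[...,2]>100)).astype(np.uint8)
    return cv2.morphologyEx(m,cv2.MORPH_CLOSE,np.ones((5,5))).astype(float)
E
python3 - <<'E'
from h import *
c=cap('wrist')
g,w=nongreen(c),white(c)
for n,m,p in [('cradle',g,[.54,-.13,0]),('rolls',w,[.54,-.13,0]),('rest',g,[.496,.04,0]),('roll',w,[.496,.04,0]),('loupe',g,[.502,-.327,85])]:
    print(n,*fit(c,m,n,np.array(p),z=.013 if n=='loupe' else 0.))
print(onz(c,[485,101],.01),onz(c,[490,153],.026))
# post: foot centre
cv2.imwrite('pics/dbg.png',np.hstack([g,w])*255)
E
```

```text
cradle [ 0.5401 -0.1292 -4.279 ] 0.06732966519512905
rolls [ 0.5408 -0.1293 -4.7515] 0.029395454491536487
rest [ 0.4946  0.0433 -8.5052] 0.06188416899077776
roll [ 0.4981  0.0441 -8.9833] 0.07192955953126012
loupe [ 0.4308 -0.246  60.8765] 0.4421981702911305
[ 0.5671 -0.3155  0.01  ] [ 0.5025 -0.324   0.026 ][ WARN:0@1.440] global loadsave.cpp:1063 imwrite_ Unsupported depth image for selected encoder is fallbacked to CV_8U.
```

```bash
python3 - <<'E'
from h import *
print(go([.497,.0438,.09],-8.7))
E
```

```text
[ 0.0561 -0.298   0.6323  0.     -0.      0.0483]
```

Emit:
move_arm([
  [0.056,-0.298,0.3,0,0,0.048,1],
  [0.056,-0.298,0.4,0,0,0.048,1],
  [0.056,-0.298,0.5,0,0,0.048,1],
  [0.056,-0.298,0.632,0,0,0.048,1],
  [0.056,-0.298,0.632,0,0,0.048,1],
  [0.056,-0.298,0.632,0,0,0.048,1],
  [0.056,-0.298,0.632,0,0,0.048,1],
  [0.056,-0.298,0.632,0,0,0.048,1],
])

```text
time_s: 4.23
position: [0.4977, 0.0441, 0.0908]
tcp_rot: [[0.989, -0.149, 0.001], [-0.149, -0.989, -0.0], [0.001, 0.0, -1.0]]
force: [0.4, -0.4, -0.3]
opening: 1.001
grasp_force: 0.0
```

```bash
python3 - <<'E'
from h import *
s=bot.read_state();print(s['time_s'],s['position'],s['tcp_rot'],s['force'])
c=cap('wrist','w3.png')
g,w=nongreen(c),white(c)
for n,m in [('rest',g),('roll',w)]: print(n,*fit(c,m,n,np.array([.496,.0435,-8.6])))
r=fit(c,w,'roll',np.array([.496,.0435,-8.6]))[0]
im=c['image'].copy()
for n,p,z in [('rest',r,0),('roll',r,0)]:
    m=(render(c,MODEL[n],p,z)>.5).astype(np.uint8); cv2.drawContours(im,cv2.findContours(m,0,1)[0],-1,(0,0,255),1)
cv2.imwrite('pics/w3o.png',im)
print(go([r[0],r[1],.027],r[2]))
E
```

```text
4.2333 [0.4977 0.0441 0.0908] [[ 0.9889 -0.1488  0.0009]
 [-0.1488 -0.9889 -0.0003]
 [ 0.001   0.0002 -1.    ]] [ 0.4312 -0.4156 -0.2981]
rest [ 0.4946  0.0431 -8.3953] 0.066078450177424
roll [ 0.4988  0.043  -8.059 ] 0.12786431588298036
[-0.0001  0.0025  0.2161  0.     -0.0012 -0.0029]
```

View pics/w3o.png

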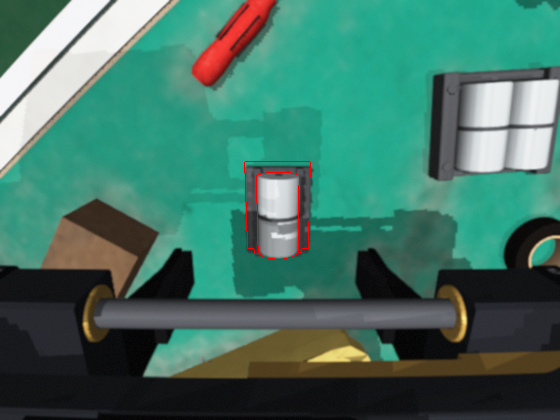

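The overlay shows the roller at (278,215), its band at row 217, and the rest outline about 4 px too high. So the x value is a few mm off, and I'll compute it from the band.

```bash
python3 - <<'E'
from h import *
c=cap('wrist'); im=cv2.cvtColor(c['image'],cv2.COLOR_BGR2GRAY).astype(int)
for col in (268,278,288): print(col,im[208:226,col], 208+np.argmin(im[208:226,col]))
r=208+np.argmin(im[208:226,270:287].mean(1)); print(r,onz(c,[278,r],.04))
E
```

```text
268 [216 217 223 229 231 232 231 222 193 167 140  90  49  51  77 112 125 131] 220
278 [220 219 221 222 224 224 221 219 218 217 206 169 113  82  83  98 122 132] 221
288 [201 202 201 201 200 200 198 199 200 194 169 114  73  78 125 174 181 151] 220
221 [0.4995 0.0425 0.04  ]
```

Emit:
move_arm([
  [-0.004,0.003,0.08,0,0,-0.002,1],
  [-0.004,0.003,0.15,0,0,-0.002,1],
  [-0.004,0.003,0.19,0,0,-0.002,1],
  [-0.004,0.003,0.212,0,0,-0.002,1],
  [-0.004,0.003,0.212,0,0,-0.002,1],
  [-0.004,0.003,0.212,0,0,-0.002,1],
])

```text
time_s: 4.83
position: [0.4969, 0.0434, 0.0279]
tcp_rot: [[0.99, -0.143, 0.003], [-0.143, -0.99, -0.0], [0.003, -0.0, -1.0]]
force: [-0.7, 0.3, -0.4]
opening: 1.001
grasp_force: 0.0
```

Emit:
move_arm([
  [0.006,0,0.002,0,0,0,1],
  [0.006,0,0.002,0,0,0,0],
  [0.006,0,0.002,0,0,0,0],
  [0.006,0,0.002,0,0,0,0],
  [0.006,0,0.002,0,0,0,0],
  [0.006,0,0.002,0,0,0,0],
  [0.006,0,0.002,0,0,0,0],
  [0.006,0,0.002,0,0,0,0],
  [0.006,0,0.002,0,0,0,0],
  [0.006,0,0.002,0,0,0,0],
])

```text
time_s: 5.67
position: [0.4973, 0.0436, 0.0258]
tcp_rot: [[0.99, -0.143, -0.0], [-0.143, -0.99, 0.0], [-0.0, -0.0, -1.0]]
force: [-1.0, -0.0, -0.9]
opening: 0.4
grasp_force: 0.0
```

```bash
python3 - <<'E'
from h import *
s=bot.read_state();print(s['position'],s['force'],s['opening'],s['grasp_force'])
print(go([s['position'][0],s['position'][1],.13]), go([.5403,-.1292,.13],-4.5))
E
```

```text
[0.4973 0.0436 0.0258] [-0.9921 -0.0178 -0.8528] 0.40007904990730647 0.0
[-0.0001 -0.     -0.3474  0.      0.      0.    ] [ 0.224   0.5496 -0.3474 -0.      0.0001 -0.0206]
```

Emit:
move_arm([
  [0,0,-0.003,0,0,0,0],
  [0,0,-0.003,0,0,0,0],
  [0,0,-0.003,0,0,0,0],
  [0,0,-0.003,0,0,0,0],
  [0,0,-0.03,0,0,0,0],
  [0,0,-0.08,0,0,0,0],
  [0,0,-0.17,0,0,0,0],
  [0,0,-0.26,0,0,0,0],
  [0,0,-0.347,0,0,0,0],
  [0,0,-0.347,0,0,0,0],
])

```text
time_s: 6.5
position: [0.5008, 0.0433, 0.1349]
tcp_rot: [[0.99, -0.142, 0.01], [-0.142, -0.99, -0.001], [0.01, -0.0, -1.0]]
force: [0.0, -0.7, 0.2]
opening: 0.006
grasp_force: 0.0
```

```bash
python3 - <<'E'
from h import *
s=bot.read_state();print(s['time_s'],s['position'],s['force'],s['opening'],s['grasp_force'])
c=cap('wrist','w4.png'); im=cv2.cvtColor(c['image'],cv2.COLOR_BGR2GRAY).astype(int)
cv2.imwrite('pics/w4c.png',cv2.resize(c['image'][150:330,160:400],None,fx=3,fy=3))
w,g=white(c),nongreen(c)
T=np.array(s['tcp_rot']);P=np.array(s['position'])
for dz in(-.002,-.004): print('held',fit(c,w,'roll',np.array([P[0],P[1],-8.2]),z=P[2]+dz-.024,pad=8))
print('tcp px',pj(c,[P]))
print(fit(c,g,'cradle',np.array([.54,-.129,-4.4])),fit(c,w,'rolls',np.array([.54,-.129,-4.4])))
E
```

```text
6.5 [0.5008 0.0433 0.1349] [ 0.0307 -0.6587  0.2121] 0.006066109961483235 0.0
held (array([  0.5456,   0.0369, -11.041 ]), np.float64(0.179056220742035))
held (array([ 0.5445,  0.0369, -7.3965]), np.float64(0.17087494057639765))
tcp px [[276.8084 252.414 ]]
(array([ 0.5402, -0.1306, -3.791 ]), np.float64(0.05589085273657588)) (array([ 0.5402, -0.1308, -4.0363]), np.float64(0.2788196094590272))
```

View pics/w4c.png

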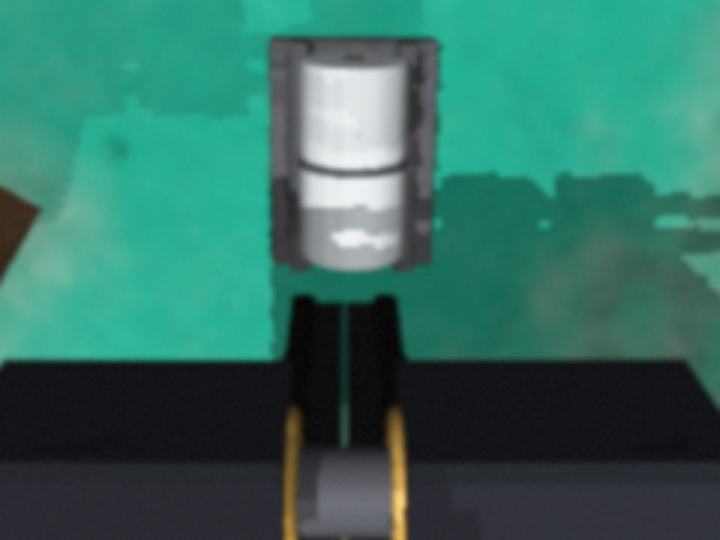

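The crop shows the fingers closed on nothing. The roller is still on its rest (centre ~ (277,203) full image, band row ~206), so the grip missed or slipped. I'll re-measure and retry, confirming the grip before lifting.

```bash
python3 - <<'E'
from h import *
s=bot.read_state();print(s['position'],s['opening'],s['joint_positions'])
c=cap('wrist'); im=cv2.cvtColor(c['image'],cv2.COLOR_BGR2GRAY).astype(int)
w,g=white(c),nongreen(c)
print(fit(c,g,'rest',np.array([.496,.0435,-8.4])),fit(c,w,'roll',np.array([.498,.0435,-8.4]),pad=6))
print(onz(c,[277,206.5],.04),onz(c,[277,172],.04))
print('tips pred px',pj(c,[np.array(s['position'])-[0,0,.011]]))
print(go([.498,.0432,.026],-8.4))
E
```

```text
[0.4995 0.0434 0.133 ] 0.0063529480630403 [ -7.827   26.9298 104.1322  -0.      48.5312  90.3716]
(array([ 0.4944,  0.0431, -8.901 ]), np.float64(0.1134755040622278)) (array([ 0.499 ,  0.0432, -7.6242]), np.float64(0.11222542698290892))
[0.4992 0.0426 0.04  ] [0.5282 0.0385 0.04  ]
tips pred px [[276.678  244.8388]]
[-0.0012  0.0012  0.3512 -0.     -0.001   0.0011]
```

Emit:
move_arm([
  [0,0,0,0,0,0,1],
  [0,0,0,0,0,0,1],
  [0,0,0,0,0,0,1],
  [0,0,0,0,0,0,1],
  [0,0,0,0,0,0,1],
  [0,0,0,0,0,0,1],
  [0,0,0,0,0,0,1],
  [0,0,0,0,0,0,1],
  [0,0,0.1,0,0,0,1],
  [0,0,0.2,0,0,0,1],
])

```text
time_s: 7.43
position: [0.4997, 0.0433, 0.0709]
tcp_rot: [[0.99, -0.143, 0.006], [-0.143, -0.99, -0.001], [0.006, -0.0, -1.0]]
force: [0.1, -0.5, -0.2]
opening: 0.681
grasp_force: 0.0
```

```bash
python3 - <<'E'
from h import *
print(go([.4985,.0432,.0262],-8.4))
E
```

```text
[-0.0049  0.0009  0.1491 -0.     -0.0021  0.0011]
```

Emit:
move_arm([
  [0,0,0.08,0,0,0,0.7],
  [0,0,0.13,0,0,0,0.7],
  [0,0,0.146,0,0,0,0.7],
  [0,0,0.146,0,0,0,0.7],
  [0,0,0.146,0,0,0,0],
  [0,0,0.146,0,0,0,0],
  [0,0,0.146,0,0,0,0],
  [0,0,0.146,0,0,0,0],
  [0,0,0.146,0,0,0,0],
  [0,0,0.146,0,0,0,0],
])

```text
time_s: 8.27
position: [0.4977, 0.0436, 0.0267]
tcp_rot: [[0.99, -0.143, 0.001], [-0.143, -0.99, -0.0], [0.001, -0.0, -1.0]]
force: [-0.0, -0.3, -0.5]
opening: 0.33
grasp_force: 0.0
```

Emit:
move_arm([
  [0,0,0,0,0,0,0],
  [0,0,0,0,0,0,0],
])

```text
time_s: 8.43
position: [0.4975, 0.0436, 0.0263]
tcp_rot: [[0.99, -0.143, 0.0], [-0.143, -0.99, -0.0], [0.0, -0.0, -1.0]]
force: [-0.6, 0.2, 0.3]
opening: 0.178
grasp_force: 0.0
```

Emit:
move_arm([
  [0,0,0,0,0,0,0],
  [0,0,0,0,0,0,0],
])

```text
time_s: 8.6
position: [0.4973, 0.0436, 0.0261]
tcp_rot: [[0.99, -0.143, -0.0], [-0.143, -0.99, 0.0], [-0.0, -0.0, -1.0]]
force: [-0.7, 0.1, 0.1]
opening: 0.047
grasp_force: 0.0
```

```bash
python3 - <<'E'
from h import *
s=bot.read_state();print(s['position'],s['opening'],s['force'])
c=cap('wrist'); d=cap('scene')
e=proj(d,[.498,.0435,.024]);print(e,proj(c,[.498,.0435,.024]))
a=cv2.resize(c['image'][110:330,160:400],(400,367)); x,y=int(e[0]),int(e[1])
b=cv2.resize(d['image'][y-55:y+55,x-60:x+60],(400,367),interpolation=cv2.INTER_CUBIC)
cv2.imwrite('pics/w5.png',np.hstack([a,b]))
E
```

```text
[0.4973 0.0436 0.0261] 0.04654422260062767 [-0.6983  0.0728  0.0584]
[251.4872 312.5161] [276.7751 249.803 ]
```

View pics/w5.png

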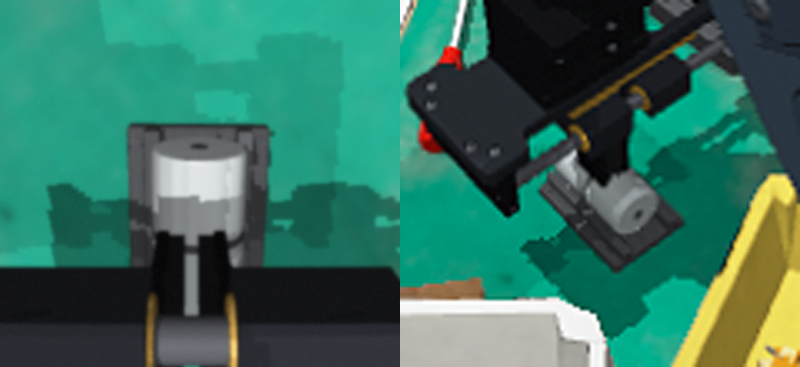

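The left crop shows the fingers lying over the roller rather than straddling it, and the scene crop shows them above its top. So the tips look higher than the state implies. I'll check by projecting the finger geometry.

```bash
python3 - <<'E'
from h import *
s=bot.read_state();c=cap('wrist');print(c['K'],c['dist'],c['eye'])
T=np.array(s['tcp_rot']);P=np.array(s['position'])
print(T, R.from_matrix(T).as_rotvec())
for z in (.011,0,-.01,-.02,-.03): print(z,pj(c,[P+T@np.array([x,y,z]) for x in(.0095,-.0095) for y in(-.017,.017)]).round(0).tolist())
g=cv2.cvtColor(c['image'],cv2.COLOR_BGR2GRAY)
for r in range(235,268,4): print(r,np.where(g[r,230:330]<45)[0]+230)
# roller free z
w=white(c)
d=cap('top')
print('top',fit(d,white(d),'rolls',np.array([.54,-.13,-4.4]),pad=6))
E
```

```text
[[337.6782   0.     274.3776]
 [  0.     337.6782 209.4095]
 [  0.       0.       1.    ]] [-0.0408  0.      0.      0.      0.    ] [0.5792 0.0333 0.2041]
[[ 0.9898 -0.1428 -0.0001]
 [-0.1428 -0.9898  0.    ]
 [-0.0001 -0.     -1.    ]] [-3.1335  0.2248  0.0002]
0.011 [[248.0, 230.0], [305.0, 230.0], [249.0, 259.0], [304.0, 259.0]]
0 [[247.0, 237.0], [307.0, 237.0], [248.0, 267.0], [306.0, 267.0]]
-0.01 [[246.0, 244.0], [308.0, 244.0], [246.0, 276.0], [307.0, 276.0]]
-0.02 [[244.0, 252.0], [310.0, 252.0], [245.0, 285.0], [309.0, 285.0]]
-0.03 [[242.0, 261.0], [312.0, 261.0], [243.0, 295.0], [311.0, 295.0]]
235 []
239 [238]
243 []
247 []
251 [256 257 258 259 260 261 262 263 264 285 286 287 288 289 290 291 292 305
 306]
255 [247 256 257 258 259 260 261 262 263 264 265 266 267 268 269 270 271 277
 278 279 280 281 282 283 284 285 286 287 288 289 290 291 292 293 299 300
 301 302]
259 [247 256 257 258 259 260 261 262 263 264 265 266 267 268 269 270 271 272
 273 274 275 276 277 278 279 280 281 282 283 284 285 286 287 288 289 290
 291 292 293 294]
263 [247 255 256 257 258 259 260 261 262 263 264 265 266 267 268 269 270 271
 277 278 279 280 281 282 283 284 285 286 287 288 289 290 291 292 293]
267 [254 255 256 257 258 259 260 261 262 263 264 265 266 267 268 269 270 271
 277 278 279 280 281 282 283 284 285 286 287 288 289 290 291 292 293 294]
top (array([ 0.5412, -0.1287, -3.7658]), np.float64(0.4548575185897871))
```

Emit:
move_arm([
  [0,0,-0.01,0,0,0,1],
  [0,0,-0.01,0,0,0,1],
  [0,0,-0.01,0,0,0,1],
  [0,0,-0.01,0,0,0,1],
  [0,0,-0.01,0,0,0,1],
  [0,0,-0.01,0,0,0,1],
  [0,0,-0.01,0,0,0,1],
  [0,0,-0.01,0,0,0,1],
  [0,0,-0.01,0,0,0,1],
  [0,0,-0.01,0,0,0,1],
])

```text
time_s: 9.63
position: [0.4973, 0.0436, 0.0291]
tcp_rot: [[0.99, -0.143, -0.0], [-0.143, -0.99, 0.0], [-0.0, 0.0, -1.0]]
force: [0.3, 0.9, -0.3]
opening: 0.679
grasp_force: 0.0
```

Emit:
move_arm([
  [0.006,0,0.005,0,0,0,1],
  [0.006,0,0.02,0,0,0,1],
  [0.006,0,0.03,0,0,0,1],
  [0.006,0,0.035,0,0,0,1],
  [0.006,0,0.035,0,0,0,1],
  [0.006,0,0.035,0,0,0,1],
])

```text
time_s: 10.13
position: [0.4989, 0.0433, 0.0184]
tcp_rot: [[0.99, -0.143, -0.001], [-0.143, -0.99, 0.0], [-0.001, -0.0, -1.0]]
force: [1.2, 0.2, 0.7]
opening: 0.989
grasp_force: 0.0
```

```bash
python3 - <<'E'
from h import *
s=bot.read_state();print(s['position'],s['opening'],s['force'],s['time_s'])
c=cap('wrist'); d=cap('scene')
e=proj(d,[.498,.0435,.024]);x,y=int(e[0]),int(e[1])
a=cv2.resize(c['image'][150:330,150:410],(520,360))
b=cv2.resize(d['image'][y-45:y+45,x-35:x+35],(280,360),interpolation=cv2.INTER_CUBIC)
cv2.imwrite('pics/w6.png',np.hstack([a,b]))
T=np.array(s['tcp_rot']);P=np.array(s['position']);o=s['opening']*.0435
for z in (.011,-.018): print(z,(2*(pj(c,[P+T@np.array([.0095,y,z]) for y in(-o-.01,-o,o,o+.01)])-[150,150])).round(0).tolist())
E
```

```text
[0.4989 0.0433 0.0184] 0.9888932547278694 [1.1637 0.2287 0.6806] 10.1333
0.011 [[77.0, 160.0], [110.0, 160.0], [397.0, 160.0], [430.0, 160.0]]
-0.018 [[50.0, 200.0], [88.0, 201.0], [420.0, 200.0], [458.0, 200.0]]
```

View pics/w6.png

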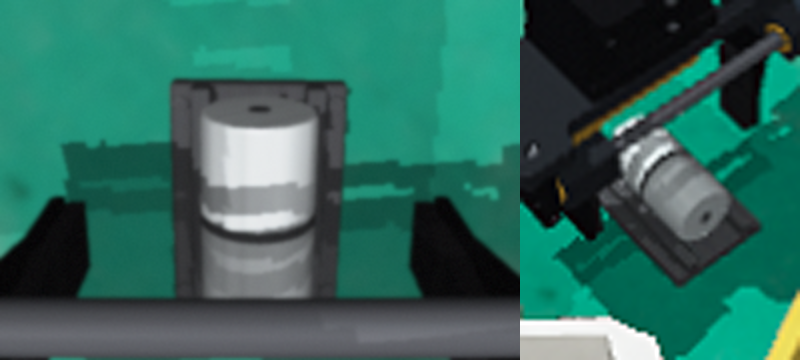

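The crop shows the visible finger ends at (88,198) and (415,198). They match the tool-frame z = −18 mm projection, not +11 mm, so the fingers end about 29 mm short of the stated tip. I'll descend gently while watching the force.

Emit:
move_arm([
  [0,0,0.01,0,0,0,1],
  [0,0,0.02,0,0,0,1],
  [0,0,0.025,0,0,0,1],
  [0,0,0.03,0,0,0,1],
  [0,0,0.03,0,0,0,1],
])

```text
time_s: 10.65
position: [0.4989, 0.0434, 0.0093]
tcp_rot: [[0.99, -0.143, -0.001], [-0.143, -0.99, 0.0], [-0.001, 0.0, -1.0]]
force: [-0.6, 0.1, -0.5]
opening: 1.0
grasp_force: 0.0
```

Emit:
move_arm([
  [0,0,0.01,0,0,0,0.7],
  [0,0,0.02,0,0,0,0.6],
  [0,0,0.03,0,0,0,0.6],
  [0,0,0.03,0,0,0,0.5],
  [0,0,0.03,0,0,0,0.5],
  [0,0,0.03,0,0,0,0.5],
])

```text
time_s: 11.15
position: [0.4991, 0.0433, 0.0006]
tcp_rot: [[0.99, -0.143, -0.0], [-0.143, -0.99, 0.0], [-0.0, 0.0, -1.0]]
force: [0.7, -1.0, -0.1]
opening: 0.628
grasp_force: 0.0
```

No contact at TCP z ≈ 0, so the fingers really are about 29 mm shorter than stated. Closing.

Emit:
move_arm([
  [0,0,0,0,0,0,0],
  [0,0,0,0,0,0,0],
  [0,0,0,0,0,0,0],
  [0,0,0,0,0,0,0],
  [0,0,0,0,0,0,0],
  [0,0,0,0,0,0,0],
  [0,0,0,0,0,0,0],
  [0,0,0,0,0,0,0],
])

```text
time_s: 11.82
position: [0.4992, 0.0425, 0.0008]
tcp_rot: [[0.99, -0.142, 0.0], [-0.142, -0.99, -0.001], [0.0, 0.001, -1.0]]
force: [-0.8, -5.7, 1.8]
opening: 0.36
grasp_force: 30.0
```

Emit:
move_arm([
  [0,0,-0.005,0,0,0,0],
  [0,0,-0.02,0,0,0,0],
  [0,0,-0.06,0,0,0,0],
  [0,0,-0.12,0,0,0,0],
  [0,0,-0.2,0,0,0,0],
  [0,0,-0.28,0,0,0,0],
  [0,0,-0.34,0,0,0,0],
  [0,0,-0.36,0,0,0,0],
  [0,0,-0.36,0,0,0,0],
  [0,0,-0.36,0,0,0,0],
])

```text
time_s: 12.65
position: [0.4985, 0.0436, 0.1083]
tcp_rot: [[0.99, -0.143, -0.001], [-0.143, -0.99, 0.0], [-0.001, -0.0, -1.0]]
force: [-0.1, 0.2, -3.6]
opening: 0.359
grasp_force: 30.0
```

```bash
python3 - <<'E'
from h import *
s=bot.read_state();print(s['position'],s['opening'],s['grasp_force'],s['force'],s['moment'])
c=cap('wrist','w7.png');w,g=white(c),nongreen(c)
P=np.array(s['position'])
print('held',fit(c,w,'roll',np.array([P[0],P[1],-8.2]),z=P[2]+.0232-.024,pad=8))
print('cradle',fit(c,g,'cradle',np.array([.54,-.13,-4.2])),fit(c,w,'rolls',np.array([.54,-.13,-4.2]),pad=5))
gr=cv2.cvtColor(c['image'],cv2.COLOR_BGR2GRAY)
q=proj(c,[P[0],P[1],P[2]+.0232+.016]);print(q); x,y=q.astype(int); print(gr[y-25:y+25:1,x])
E
```

```text
[0.4985 0.0436 0.1083] 0.35917092463694805 29.990097284317017 [-0.0843  0.2138 -3.5728] [ 0.0356  0.0625 -0.0567]
held (array([ 0.5   ,  0.045 , -9.2845]), np.float64(0.25810421755367047))
cradle (array([ 0.5402, -0.1305, -3.9217]), np.float64(0.060331060511217026)) (array([ 0.5405, -0.1313, -4.4142]), np.float64(0.09325697401097499))
[277.445  287.9981]
[145 143 152 184 220 230 230 229 229 229 227 211 171 146 144 144 147 145
 146 145 143 127  93  61  50  50  54  69 105 134 145 147 146 146 145 141
 116  73  48  49  57  64  69  76  81  86  91  91  97  98]
```

```bash
python3 - <<'E'
from h import *
print(go([.540,-.130,.10],-4.2))
E
```

```text
[ 0.221   0.5529  0.0251 -0.0001  0.0007 -0.0223]
```

Emit:
move_arm([
  [0.02,0.05,0,0,0,-0.005,0],
  [0.06,0.16,0,0,0,-0.01,0],
  [0.11,0.28,0,0,0,-0.015,0],
  [0.16,0.4,0,0,0,-0.022,0],
  [0.2,0.5,0.02,0,0,-0.022,0],
  [0.221,0.553,0.025,0,0,-0.022,0],
  [0.221,0.553,0.025,0,0,-0.022,0],
  [0.221,0.553,0.025,0,0,-0.022,0],
  [0.221,0.553,0.025,0,0,-0.022,0],
])

```text
time_s: 13.45
position: [0.5393, -0.1287, 0.0999]
tcp_rot: [[0.997, -0.074, -0.004], [-0.074, -0.997, 0.002], [-0.004, -0.002, -1.0]]
force: [0.7, 0.0, -3.2]
opening: 0.357
grasp_force: 30.0
```

```bash
python3 - <<'E'
from h import *
s=bot.read_state();print(s['time_s'],s['position'],s['opening'],s['grasp_force'],s['force'],s['tcp_rot'])
c=cap('wrist','w8.png');w,g=white(c),nongreen(c)
P=np.array(s['position'])
MODEL['cr2']=MODEL['cradle']+[cyl(0,P[2]+.0232)]
print('cradle',fit(c,g,'cradle',np.array([.54,-.13,-4.2]),pad=6))
im=c['image'].copy()
for parts,p,z in [(MODEL['cradle'],[.5402,-.1300,-4.2],0),(MODEL['roll'],[P[0],P[1],-4.2],P[2]+.0232-.024)]:
    m=(render(c,parts,p,z)>.5).astype(np.uint8); cv2.drawContours(im,cv2.findContours(m,0,1)[0],-1,(0,0,255),1)
cv2.imwrite('pics/w8o.png',cv2.resize(im[120:340,150:410],(780,600)))
print(go([.5402,-.1300,.0293],-4.2))
E
```

```text
13.45 [ 0.5393 -0.1287  0.0999] 0.3565581282253341 29.989718198776245 [ 0.6857  0.0417 -3.1546] [[ 0.9973 -0.074  -0.0039]
 [-0.074  -0.9973  0.0025]
 [-0.0041 -0.0022 -1.    ]]
cradle (array([ 0.5391, -0.1285, -3.8078]), np.float64(0.07517753267002461))
[ 0.0033  0.0056  0.2366 -0.0006  0.0011  0.0001]
```

View pics/w8o.png

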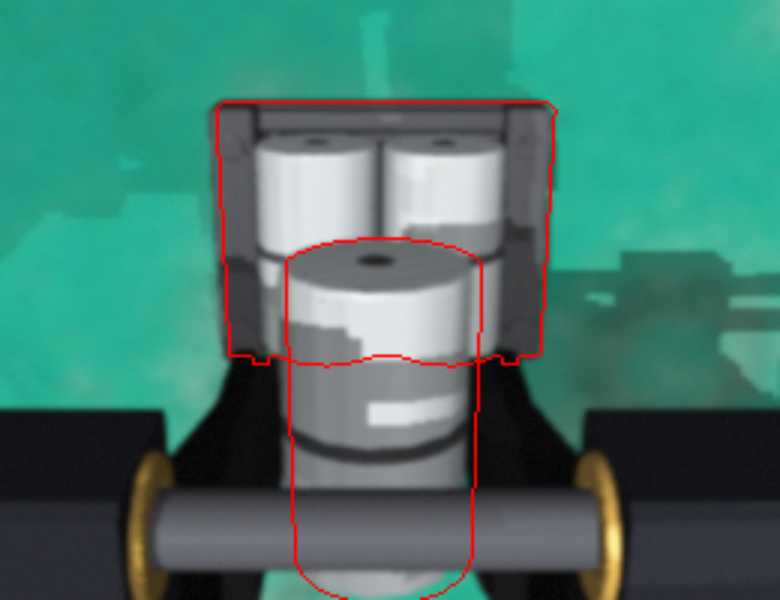

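The overlay (3× crop) shows the held roller's end hole at (375,260), about 2 px left of prediction, and the pair's end holes at (317,141) and (443,143). I'll compute the relative alignment from these holes.

```bash
python3 - <<'E'
from h import *
s=bot.read_state();P=np.array(s['position']);print(P,s['tcp_rot'][0])
c=cap('wrist'); g=cv2.cvtColor(c['image'],cv2.COLOR_BGR2GRAY).astype(float)
def dark(px):
    x,y=np.array(px,int); w=g[y-3:y+4,x-6:x+7]; w=np.clip(np.median(w)-w-15,0,None); Y,X=np.mgrid[y-3:y+4,x-6:x+7]; return np.array([(X*w).sum(),(Y*w).sum()])/w.sum()
h,a,b=[dark(p) for p in([275,215.3],[255.7,171.7],[297.7,172.4])];print(h,a,b)
H=onz(c,h,P[2]+.0232);A=onz(c,a,.024);B=onz(c,b,.024)
print(H,A,B,np.linalg.norm(A-B))
m=(A+B)/2; d=B-A; yaw=np.degrees(np.arctan2(d[1],d[0]))+90; print('end mid',m,'yaw',yaw)
u=np.array([np.cos(np.radians(-4.2)),np.sin(np.radians(-4.2))])
print('cradle c',m[:2]-.03*u,'held c',H[:2]-.03*u,'delta',m[:2]-H[:2])
t=P[:2]+(m-H)[:2]; print(go([t[0],t[1],.0295],-4.2))
E
```

```text
[ 0.5396 -0.1284  0.1003] [ 0.9973 -0.073  -0.0032]
[274.7854 215.0689] [254.9771 168.7086] [298.1758 172.2424]
[ 0.5703 -0.1294  0.1235] [ 0.5748 -0.1146  0.024 ] [ 0.5697 -0.1472  0.024 ] 0.03304459827957986
end mid [ 0.5723 -0.1309  0.024 ] yaw -8.90200429729326
cradle c [ 0.5424 -0.1287] held c [ 0.5404 -0.1272] delta [ 0.002  -0.0015]
[ 0.0065  0.0051  0.237  -0.0004  0.0008  0.0002]
```

Emit:
move_arm([
  [0,0.005,0.03,0,0,0,0],
  [0,0.005,0.08,0,0,0,0],
  [0,0.005,0.13,0,0,0,0],
  [0,0.005,0.17,0,0,0,0],
  [0,0.005,0.2,0,0,0,0],
  [0,0.005,0.218,0,0,0,0],
  [0,0.005,0.224,0,0,0,0],
  [0,0.005,0.224,0,0,0,0],
  [0,0.005,0.224,0,0,0,0],
])

```text
time_s: 14.3
position: [0.5414, -0.1319, 0.0343]
tcp_rot: [[0.997, -0.074, 0.001], [-0.074, -0.997, -0.0], [0.001, 0.0, -1.0]]
force: [0.7, 0.6, -4.1]
opening: 0.359
grasp_force: 30.0
```

```bash
python3 - <<'E'
from h import *
s=bot.read_state();P=np.array(s['position']);print(P,s['force'],s['moment'],s['tcp_rot'])
c=cap('wrist','w9.png');w,g=white(c),nongreen(c); gr=cv2.cvtColor(c['image'],cv2.COLOR_BGR2GRAY).astype(int)
print(fit(c,g,'cradle',np.array([.54,-.1295,-4.2]),pad=5))
u=np.r_[R.from_euler('z',-4.2,degrees=True).as_matrix()[:,0][:2],0]
for q in ([P[0],P[1],P[2]+.0232],[.540,-.1295+.016,.024],[.540,-.1295-.016,.024]):
    print(proj(c,np.array(q)+.03*u))
cv2.imwrite('pics/w9c.png',cv2.resize(c['image'][130:310,180:370],None,fx=3.3,fy=3.3,interpolation=cv2.INTER_CUBIC))
E
```

```text
[ 0.5414 -0.1319  0.0343] [ 0.6647  0.559  -4.0958] [0.0311 0.021  0.0068] [[ 0.9973 -0.0738  0.0009]
 [-0.0738 -0.9973 -0.0004]
 [ 0.0009  0.0003 -1.    ]]
(array([ 0.5393, -0.1283, -5.0376]), np.float64(0.077896783924771))
[277.4503 216.1576]
[245.5366 202.1696]
[300.5332 198.2498]
```

Emit:
move_arm([
  [-0.006,-0.006,0,0,0,0,0],
  [-0.006,-0.006,0,0,0,0,0],
  [-0.006,-0.006,0,0,0,0,0],
  [-0.006,-0.006,0,0,0,0,0],
])

```text
time_s: 14.68
position: [0.5394, -0.13, 0.0343]
tcp_rot: [[0.997, -0.074, 0.001], [-0.074, -0.997, -0.0], [0.001, 0.0, -1.0]]
force: [0.6, 0.7, -3.4]
opening: 0.361
grasp_force: 30.0
```

```bash
python3 - <<'E'
from h import *
s=bot.read_state();P=np.array(s['position']);print(P,s['force'],s['tcp_rot'][0])
c=cap('wrist','w10.png'); g=cv2.cvtColor(c['image'],cv2.COLOR_BGR2GRAY).astype(float)
u=np.r_[R.from_euler('z',-4.2,degrees=True).as_matrix()[:,:2].T[0][:2],0]
def dark(q,n,wx=9,wy=5):
    x,y=np.round(q).astype(int); w=g[y-wy:y+wy+1,x-wx:x+wx+1]
    w=cv2.GaussianBlur(w,(3,3),0); Y,X=np.mgrid[y-wy:y+wy+1,x-wx:x+wx+1]
    k=w<w.min()+18; print(n,q.round(1),'min',w.min(),'n',k.sum(),'px',X[k].mean().round(2),Y[k].mean().round(2)); return np.array([X[k].mean(),Y[k].mean()])
H=onz(c,dark(proj(c,np.r_[P[:2],P[2]+.0232]+.03*u),'held'),P[2]+.0232)
v=np.array([-u[1],u[0],0])
A=onz(c,dark(proj(c,[.5395,-.129,.024]+.03*u+.016*v),'L'),.024);B=onz(c,dark(proj(c,[.5395,-.129,.024]+.03*u-.016*v),'R'),.024)
print(H,A,B,(A+B)/2-H)
E
```

```text
[ 0.5394 -0.13    0.0343] [ 0.5548  0.7246 -3.4383] [ 0.9973 -0.0741  0.0006]
held [277.5 216.2] min 45.3125 n 22 px 274.86 215.05
L [247.6 197.7] min 61.75 n 22 px 246.5 194.09
R [302.9 197.6] min 57.1875 n 21 px 302.52 194.9
[ 0.57   -0.131   0.0575] [ 0.5728 -0.1148  0.024 ] [ 0.5699 -0.147   0.024 ] [ 0.0013  0.     -0.0335]
```

Emit:
move_arm([
  [0.003,0,0.006,0,0,0.002,0],
  [0.003,0,0.01,0,0,0.002,0],
  [0.003,0,0.013,0,0,0.002,0],
  [0.003,0,0.015,0,0,0.002,0],
  [0.003,0,0.015,0,0,0.002,0],
])

```text
time_s: 15.15
position: [0.54, -0.1299, 0.0292]
tcp_rot: [[0.997, -0.08, -0.0], [-0.08, -0.997, 0.0], [-0.001, -0.0, -1.0]]
force: [1.2, -0.1, -3.7]
opening: 0.355
grasp_force: 30.0
```

Emit:
move_arm([
  [0,0,0.002,0,0,0,0],
  [0,0,0.003,0,0,0,0],
  [0,0,0.003,0,0,0,0],
])

```text
time_s: 15.4
position: [0.5402, -0.13, 0.0287]
tcp_rot: [[0.997, -0.08, 0.0], [-0.08, -0.997, -0.0], [0.0, 0.0, -1.0]]
force: [-0.9, 0.4, -3.0]
opening: 0.355
grasp_force: 30.0
```

Emit:
move_arm([
  [0,0,0.002,0,0,0,0],
  [0,0,0.003,0,0,0,0],
  [0,0,0.003,0,0,0,0],
])

```text
time_s: 15.65
position: [0.5403, -0.1301, 0.0285]
tcp_rot: [[0.997, -0.08, 0.0], [-0.08, -0.997, -0.0], [0.0, 0.0, -1.0]]
force: [-2.1, 0.6, 4.1]
opening: 0.359
grasp_force: 30.0
```

Emit:
move_arm([
  [0,0,0.001,0,0,0,0],
  [0,0,0.002,0,0,0,0],
  [0,0,0.002,0,0,0,0],
])

```text
time_s: 15.9
position: [0.5403, -0.1302, 0.0284]
tcp_rot: [[0.997, -0.08, 0.001], [-0.08, -0.997, -0.001], [0.001, 0.001, -1.0]]
force: [-2.5, 0.2, 8.8]
opening: 0.359
grasp_force: 30.0
```

Emit:
move_arm([
  [0,0,-0.002,0,0,0,0],
  [0,0,-0.002,0,0,0,0],
  [0,0,-0.002,0,0,0,0.4],
  [0,0,-0.002,0,0,0,0.45],
  [0,0,-0.002,0,0,0,0.6],
  [0,0,-0.002,0,0,0,0.8],
  [0,0,-0.002,0,0,0,0.8],
  [0,0,-0.002,0,0,0,0.8],
  [0,0,-0.002,0,0,0,0.8],
  [0,0,-0.002,0,0,0,0.8],
])

```text
time_s: 16.73
position: [0.5402, -0.13, 0.0276]
tcp_rot: [[0.997, -0.08, -0.0], [-0.08, -0.997, 0.0], [-0.0, -0.0, -1.0]]
force: [-0.6, 0.3, -0.6]
opening: 0.769
grasp_force: 0.0
```

Emit:
move_arm([
  [0,0,-0.02,0,0,0,0.8],
  [0,0,-0.08,0,0,0,0.8],
  [0,0,-0.18,0,0,0,0.8],
  [0,0,-0.3,0,0,0,0.8],
  [0,0,-0.42,0,0,0,0.8],
  [0,0,-0.54,0,0,0,1],
  [0,0,-0.6,0,0,0,1],
  [0,0,-0.6,0,0,0,1],
  [0,0,-0.6,0,0,0,1],
])

```text
time_s: 17.48
position: [0.5406, -0.1302, 0.2092]
tcp_rot: [[0.997, -0.08, 0.003], [-0.08, -0.997, -0.001], [0.003, 0.001, -1.0]]
force: [-0.8, 0.1, -0.1]
opening: 0.973
grasp_force: 0.0
```

```bash
python3 - <<'E'
from h import *
s=bot.read_state();P=np.array(s['position']);print(s['time_s'],P,s['force'],s['opening'])
c=cap('wrist','w11.png');w=white(c)
u=R.from_euler('z',-4.5,degrees=True).as_matrix()[:,0]
print('third',fit(c,w,'roll',np.array([.540,-.130,-4.5]),z=.0275,pad=3))
MODEL['pyr']=[cyl(.016,.024),cyl(-.016,.024),cyl(0,.0515)]
print('pyr',fit(c,w,'pyr',np.array([.540,-.130,-4.5]),pad=6))
for t,z in [('collar_mark',.107),('gauge',0),('roller_third_center',.06),('loupe_lens',.005)]:
    for r in nets.find_in('wrist',t)[:2]: print(t,r['conf'],r['location'],onz(c,r['location'],z))
d=cap('scene','s2.png'); print([proj(d,[x,-.13,z]).round() for x,z in((.54,.0515),(.66,.107))])
a=c['image'][0:260,180:480]; 
b=cv2.resize(d['image'][170:290,220:390],None,fx=2.3,fy=2.3)
a=cv2.resize(a,None,fx=1.3,fy=1.3);H=max(a.shape[0],b.shape[0]);pad=lambda m:cv2.copyMakeBorder(m,0,H-m.shape[0],0,0,0)
o=np.hstack([pad(a),pad(b)]);print(o.shape);cv2.imwrite('pics/w11o.png',o)
E
```

```text
17.4833 [ 0.5406 -0.1302  0.2092] [-0.7761  0.1424 -0.123 ] 0.9733376553102584
third (array([ 0.5421, -0.1299, -7.6845]), np.float64(0.2003737897669137))
pyr (array([ 0.5397, -0.1282, -4.873 ]), np.float64(0.1392363032650802))
collar_mark 0.58 [270.7, 62.3] [ 0.6535 -0.1351  0.107 ]
gauge 0.78 [273.0, 62.5] [ 0.6649 -0.1375  0.    ]
gauge 0.65 [445.7, 156.2] [ 0.5497 -0.3291 -0.    ]
roller_third_center 0.64 [272.2, 193.0] [ 0.5374 -0.1265  0.06  ]
roller_third_center 0.39 [273.6, 154.4] [ 0.5758 -0.131   0.06  ]
loupe_lens 0.89 [443.1, 154.7] [ 0.5526 -0.3234  0.005 ]
[array([292., 244.]), array([250., 201.])]
(338, 781, 3)
```

View pics/w11o.png

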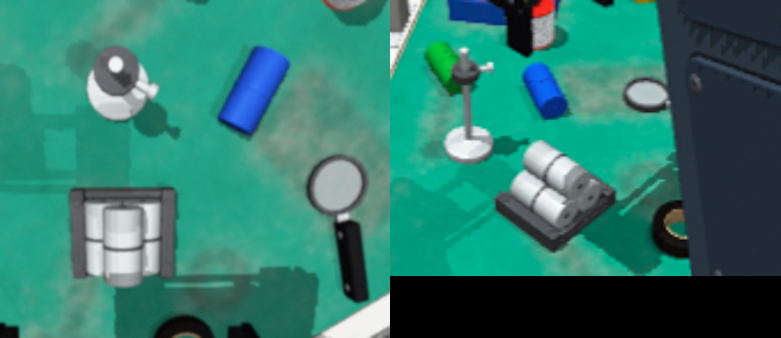

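The picture shows the third roller seated squarely on the pair (wrist crop (123,245), scene crop (565,185)), with the bands lined up. The collar is at scene pixel about (253,201) and wrist (269,51), and the loupe lens is at wrist (439,142). Now I'll fit the loupe and the collar.

```bash
cat >> h.py <<'E'
def disc2(r,z0,z1): return disc(0,r,z0,z1)
def darkm(c):
    h=cv2.cvtColor(c['image'],cv2.COLOR_BGR2HSV); return ((h[...,1]<80)&(h[...,2]<120)).astype(float)
def fitcollar(cs,p0):
    def cost(p):
        t=0
        for c in cs:
            m=darkm(c); P=disc2(.014,p[2]-.005,p[2]+.005)
            r=render(c,[P],[p[0],p[1],0],0); r0=render(c,[P],[p0[0],p0[1],0],0)
            rod=render(c,[disc2(.004,p[2]+.005,.13)],[p[0],p[1],0],0)>.3
            roi=(cv2.dilate((r0>0).astype(np.uint8),np.ones((13,13)))>0)&~rod
            t+=np.abs(r-m)[roi].sum()/r.sum()
        return t
    sc=np.array([.004,.004,.006])
    s=minimize(lambda u:cost(p0+u*sc),np.zeros(3),method='Nelder-Mead',options=dict(maxiter=200,xatol=.02,initial_simplex=np.vstack([np.zeros(3),np.eye(3)])))
    return p0+s.x*sc,s.fun/len(cs)
E
cat > col.py <<'E'
from h import *
import pickle
def save(c,f): pickle.dump({k:np.array(v) for k,v in c.items()},open(f,'wb'))
def load(f): return pickle.load(open(f,'rb'))
E
python3 - <<'E'
from col import *
s=bot.read_state()
c=cap('wrist');save(c,'cA.pkl');d=cap('scene');save(d,'cS.pkl');g=nongreen(c)
L=onz(c,[439.2,142.3],.01);H=onz(c,[453,228.5],.026);d_=L-H;yaw=np.degrees(np.arctan2(d_[1],d_[0]));p0=L[:2]-.058*d_[:2]/np.linalg.norm(d_[:2]);print(L,H,yaw,p0)
lp=fit(c,g,'loupe',np.r_[p0,yaw],z=.013,pad=8);print('loupe',lp)
for h in(.1,.107,.114): print(fitcollar([c,d],np.array([.662,-.137,h])))
G=lp[0];print(go([G[0],G[1],.15],G[2]),s['position'])
E
```

```text
[ 0.5658 -0.3128  0.01  ] [ 0.4686 -0.3278  0.026 ] 8.785510676619365 [ 0.5085 -0.3216]
loupe (array([ 0.5177, -0.3304, 13.2416]), np.float64(0.37472021218323864))
(array([ 0.6598, -0.1346,  0.1025]), np.float64(0.22665831323328667))
(array([ 0.66  , -0.1348,  0.1024]), np.float64(0.22556509847192935))
(array([ 0.6598, -0.1346,  0.1022]), np.float64(0.22694021301086842))
[-0.0191  0.6726  0.1879 -0.0004  0.0006 -0.0992] [ 0.5393 -0.1296  0.2061]
```

```bash
python3 - <<'E'
from h import *
print(go([.5085,-.322,.13],8.8))
E
```

```text
[-0.0516  0.6473  0.2547 -0.0003  0.0006 -0.0745]
```

Emit:
move_arm([
  [-0.01,0.12,0,0,0,-0.02,0.8],
  [-0.02,0.25,0,0,0,-0.04,0.6],
  [-0.052,0.38,0.05,0,0,-0.074,0.5],
  [-0.052,0.5,0.12,0,0,-0.074,0.5],
  [-0.052,0.6,0.2,0,0,-0.074,0.5],
  [-0.052,0.647,0.25,0,0,-0.074,0.5],
  [-0.052,0.647,0.255,0,0,-0.074,0.5],
  [-0.052,0.647,0.255,0,0,-0.074,0.5],
  [-0.052,0.647,0.255,0,0,-0.074,0.5],
  [-0.052,0.647,0.255,0,0,-0.074,0.5],
])

```text
time_s: 18.72
position: [0.5097, -0.3211, 0.1322]
tcp_rot: [[0.988, 0.153, 0.001], [0.153, -0.988, -0.0], [0.001, 0.001, -1.0]]
force: [1.1, 0.0, -0.6]
opening: 0.507
grasp_force: 0.0
```

```bash
python3 - <<'E'
from col import *
s=bot.read_state();print(s['time_s'],s['position'],s['opening'],s['tcp_rot'])
c=cap('wrist','w12.png');save(c,'cB.pkl')
g=nongreen(c); 
n,l,st,ce=cv2.connectedComponentsWithStats((g>0).astype(np.uint8))
e=proj(c,[.5085,-.322,.026]);print(e,l[int(e[1]),int(e[0])])
for i in range(1,n):
    if st[i,4]>60: print(st[i],ce[i].round(1))
hsv=cv2.cvtColor(c['image'],cv2.COLOR_BGR2HSV)
q=proj(c,[.566,-.313,.01]);print(q,hsv[int(q[1]),int(q[0])])
# dark mask fit
dm=darkm(c); dm=cv2.morphologyEx(dm.astype(np.uint8),cv2.MORPH_OPEN,np.ones((2,2))).astype(np.uint8)
k=cv2.findContours(dm,cv2.RETR_EXTERNAL,1)[0]
f=np.zeros((420,560),np.uint8);cv2.drawContours(f,k,-1,1,-1)
f=np.maximum(f,(g>0)).astype(float)
for m in(g,f): 
  lp=fit(c,m,'loupe',np.array([.5085,-.322,8.8]),z=.013,pad=8);print(lp)
print(fitcollar([c],np.array([.66,-.135,.1025])))
print(fitcollar([load('cA.pkl'),c],np.array([.66,-.135,.1025])),fitcollar([load('cA.pkl'),load('cS.pkl'),c],np.array([.66,-.135,.1025])))
E
```

```text
18.7167 [ 0.5097 -0.3211  0.1322] 0.5070874271026172 [[ 0.9882  0.153   0.001 ]
 [ 0.153  -0.9882 -0.0005]
 [ 0.0009  0.0006 -1.    ]]
[276.9688 203.1672] 0
[ 50   0  57  19 751] [78.8  7. ]
[ 164    0   77   61 2647] [198.8  24.4]
[ 463    0   97  139 8624] [522.5  52.2]
[  211    15   143   235 10791] [280.9 120. ]
[   10    76   113   118 10362] [ 62.5 132.6]
[503 111  19  19 227] [512.5 120.2]
[454 138  13  19 115] [460.4 147.7]
[ 369  150   63   49 1123] [403.7 175.4]
[    0   164   560   256 99264] [309.6 326.4]
[380 191  14  16 125] [386.5 198.9]
[  1 223  16  20 134] [  8.7 232.6]
[  0 243  13  16 153] [  5.6 250.9]
[ 28 261  14  11  95] [ 33.6 265.5]
[276.863 134.017] [ 85  16 195]
(array([ 0.5166, -0.3296, 11.5035]), np.float64(0.27786136683435575))
(array([ 0.5171, -0.3292, 12.1736]), np.float64(0.2712258467990398))
(array([ 0.66  , -0.135 ,  0.1025]), np.float64(nan))
(array([ 0.66  , -0.135 ,  0.1025]), np.float64(nan)) (array([ 0.66  , -0.135 ,  0.1025]), np.float64(nan))h.py:72: RuntimeWarning: invalid value encountered in scalar divide
  t+=np.abs(r-m)[roi].sum()/r.sum()
```

```bash
python3 - <<'E'
from col import *
c=load('cB.pkl');g=nongreen(c);dm=darkm(c)
for r in range(60,272,7): print(r,''.join('#' if dm[r,x] else ('+' if g[r,x] else '.') for x in range(190,400,3)))
E
```

```text
60 ..+...........+++++++++++++...........................................
67 .........+..+++++++++++++++++.........................................
74 ........++++++++++++++++++++..........................................
81 .......+++++++++++++++++++++.++++++...................................
88 ............+++++++++++++.+++++++++++....+++..........................
95 ..............+++++++++++..++++++++++++++++...........................
102 ................++++++++++++++++++++++++...++.........................
109 .................+..+++++###+++++++###++++............................
116 ..................+++++##+++++++++++++##+.............................
123 .................+..++##+++++++++++++++##++...+++.....................
130 .....................##+++++++++++++++++#+++++++++++..................
137 ......................#+++++++++++++++++#++++++++++++++...............
144 ......................##+++++++++++++++##+++++++++++++................
151 ........................##+++++++++++##++++++++++.....................
158 ..........................############+++++++++++.++
[... 518 characters left out ...]
.........................
214 ..............................#####...................................
221 ...............................####...................................
228 ...............................####.............................++++++
235 ..............................+####......................#++++++++++++
242 ...............................####...............##++++++++++++++++++
249 ...............................####.........####++++++++++++++++++++++
256 .........#####.......................#+++++######+++++++++++++++++++#+
263 ........++####.................#++++++++++#####+##+++++++++++++#++++++
270 ......+#+#####..........#+++++++++++++++++#+#####+##+++++++###########
```

```bash
cat >> h.py <<'E'
def loupemask(c):
    h=cv2.cvtColor(c['image'],cv2.COLOR_BGR2HSV); m=((h[...,1]<110)&(h[...,2]<115)).astype(np.uint8)
    m=cv2.morphologyEx(m,cv2.MORPH_CLOSE,np.ones((5,5))); f=np.zeros_like(m)
    for k in cv2.findContours(m,cv2.RETR_EXTERNAL,1)[0]: cv2.drawContours(f,[k],-1,1,-1)
    return f.astype(float)
E
python3 - <<'E'
from col import *
c=load('cB.pkl');m=loupemask(c);s=bot.read_state()
L=onz(c,[284,132],.008);H1=onz(c,[287,190],.026);H2=onz(c,[288,240],.026);print(L,H1,H2)
d=L-H2;yaw=np.degrees(np.arctan2(d[1],d[0]));print(yaw)
p0=np.r_[L[:2]-.058*d[:2]/np.linalg.norm(d[:2]),yaw]
for k in(4,8): lp=fit(c,m,'loupe',p0,z=.013,pad=k);print(lp)
G=lp[0];print(go([G[0],G[1],.04],G[2]))
E
```

```text
[ 0.5685 -0.319   0.008 ] [ 0.5216 -0.3287  0.026 ] [ 0.4755 -0.3373  0.026 ]
11.184356129753622
(array([ 0.5104, -0.3298, 11.5923]), np.float64(0.08661545615313361))
(array([ 0.5103, -0.3297, 11.3953]), np.float64(0.0977735143031843))
[-0.0032  0.0281  0.308   0.0004 -0.0004 -0.0143]
```

Emit:
move_arm([
  [-0.003,0.028,0.1,0,0,-0.014,0.5],
  [-0.003,0.028,0.2,0,0,-0.014,0.5],
  [-0.003,0.028,0.29,0,0,-0.014,0.5],
  [-0.003,0.028,0.34,0,0,-0.014,0.5],
  [-0.003,0.028,0.36,0,0,-0.014,0.5],
  [-0.003,0.028,0.36,0,0,-0.014,0.5],
  [-0.003,0.028,0.36,0,0,-0.014,0.5],
])

```text
time_s: 19.35
position: [0.5104, -0.3306, 0.0243]
tcp_rot: [[0.981, 0.196, 0.001], [0.196, -0.981, -0.001], [0.001, 0.002, -1.0]]
force: [-0.5, 0.3, 0.3]
opening: 0.497
grasp_force: 0.0
```

```bash
python3 - <<'E'
from col import *
s=bot.read_state();print(s['time_s'],s['position'],s['tcp_rot'][0],s['force'])
c=cap('wrist','w13.png');m=loupemask(c)
lp=fit(c,m,'loupe',np.array([.5104,-.3298,11.5]),z=.013,pad=5);print(lp);G=lp[0]
print(go([G[0],G[1],-.012],G[2]),go([.5104,-.3298,-.012],11.5))
E
```

```text
19.35 [ 0.5104 -0.3306  0.0243] [0.9806 0.1958 0.0014] [-0.4881  0.3177  0.2939]
(array([ 0.51  , -0.3298, 11.5689]), np.float64(0.11668867186616397))
[-0.0017 -0.0048  0.1225  0.0008 -0.0006 -0.0016] [-0.0003 -0.0045  0.1225  0.0008 -0.0006 -0.0012]
```

Emit:
move_arm([
  [0,-0.003,0.04,0,0,0,0.5],
  [0,-0.003,0.07,0,0,0,0.5],
  [0,-0.003,0.09,0,0,0,0.5],
  [0,-0.003,0.1,0,0,0,0.5],
  [0,-0.003,0.106,0,0,0,0.5],
  [0,-0.003,0.11,0,0,0,0.5],
  [0,-0.003,0.11,0,0,0,0.5],
])

```text
time_s: 19.98
position: [0.5092, -0.3298, -0.0101]
tcp_rot: [[0.981, 0.195, -0.0], [0.195, -0.981, 0.0], [-0.0, -0.0, -1.0]]
force: [-0.4, 0.5, 0.7]
opening: 0.5
grasp_force: 0.0
```

Emit:
move_arm([
  [0,0,0,0,0,0,0],
  [0,0,0,0,0,0,0],
  [0,0,0,0,0,0,0],
  [0,0,0,0,0,0,0],
  [0,0,0,0,0,0,0],
  [0,0,0,0,0,0,0],
  [0,0,0,0,0,0,0],
])

```text
time_s: 20.57
position: [0.5094, -0.33, -0.0096]
tcp_rot: [[0.981, 0.195, 0.0], [0.195, -0.981, -0.0], [0.0, 0.001, -1.0]]
force: [0.6, -0.5, 1.3]
opening: 0.159
grasp_force: 30.0
```

```bash
python3 - <<'E'
from h import *
print(go([.58,-.265,.16],0))
E
```

```text
[ 0.2731 -0.1664 -0.5655  0.0002 -0.0001  0.0624]
```

Emit:
move_arm([
  [0,0,-0.01,0,0,0,0],
  [0,0,-0.03,0,0,0,0],
  [0,0,-0.08,0,0,0,0],
  [0,0,-0.16,0,0,0,0],
  [0,0,-0.25,0,0,0,0],
  [0,0,-0.34,0,0,0,0],
  [0,0,-0.42,0,0,0,0],
  [0,0,-0.48,0,0,0,0],
  [0,0,-0.5,0,0,0,0],
  [0,0,-0.5,0,0,0,0],
])

```text
time_s: 21.4
position: [0.5101, -0.3305, 0.1422]
tcp_rot: [[0.981, 0.195, 0.003], [0.195, -0.981, -0.003], [0.002, 0.003, -1.0]]
force: [0.4, -0.1, -0.7]
opening: 0.158
grasp_force: 30.0
```

Emit:
move_arm([
  [0.06,-0.04,-0.02,0,0,0.02,0],
  [0.13,-0.08,-0.04,0,0,0.04,0],
  [0.2,-0.12,-0.06,0,0,0.062,0],
  [0.26,-0.16,-0.067,0,0,0.062,0],
  [0.273,-0.166,-0.067,0,0,0.062,0],
  [0.273,-0.166,-0.067,0,0,0.062,0],
  [0.273,-0.166,-0.067,0,0,0.062,0],
  [0.273,-0.166,-0.067,0,0,0.062,0],
])

```text
time_s: 22.07
position: [0.5785, -0.2653, 0.159]
tcp_rot: [[1.0, 0.001, -0.003], [0.001, -1.0, 0.001], [-0.003, -0.001, -1.0]]
force: [-0.3, -0.8, -0.7]
opening: 0.16
grasp_force: 30.0
```

```bash
python3 - <<'E'
from col import *
s=bot.read_state();P=np.array(s['position']);print(s['time_s'],P,s['tcp_rot'],s['force'],s['opening'],s['grasp_force'])
c=cap('wrist','w14.png');save(c,'cC.pkl');m=loupemask(c)
yaw=np.degrees(np.arctan2(s['tcp_rot'][1][0],s['tcp_rot'][0][0]))
print('held',[fit(c,m,'loupe',np.r_[P[:2],yaw],z=P[2]+.0226+d,pad=6) for d in(-.003,0,.003)])
print('collar px',proj(c,[.66,-.135,.1025]))
A,S=load('cA.pkl'),load('cS.pkl');p=np.array([.66,-.135,.1025])
for cs in([c],[A,c],[A,S,c]): print(fitcollar(cs,p))
dm=darkm(c);x,y=proj(c,p).astype(int);h=cv2.cvtColor(c['image'],cv2.COLOR_BGR2HSV)
for r in range(y-24,y+30,2): print(r,''.join('#' if dm[r,q] else ('w' if h[r,q,1]<60 else '.') for q in range(max(0,x-40),x+40)))
x,y=proj(c,P+[.058,0,.0146]).astype(int)
E
```

```text
22.0667 [ 0.5785 -0.2653  0.159 ] [[ 1.      0.0006 -0.0026]
 [ 0.0006 -1.      0.001 ]
 [-0.0026 -0.001  -1.    ]] [-0.3245 -0.7784 -0.7372] 0.1597229385033261 29.99974250793457
held [(array([ 0.5786, -0.2634, -0.8532]), np.float64(0.2120795949212723)), (array([ 0.5783, -0.2636, -1.0552]), np.float64(0.21857922128802906)), (array([ 0.5779, -0.2639, -1.1411]), np.float64(0.2256910817219801))]
collar px [ 83.5437 105.594 ]
(array([ 0.6604, -0.1293,  0.0914]), np.float64(0.15962354815819937))
(array([ 0.6604, -0.134 ,  0.0985]), np.float64(0.13625322447202318))
(array([ 0.6602, -0.135 ,  0.1018]), np.float64(0.21274543339231225))
81 .............................................................................www
83 ...........................................................................wwwww
85 ................................##########...............................wwwwwww
87 ..........................######################.......................wwwwwwwww
89 ........................#############################.................wwwwwwwwww
91 ......................###################
[... 1120 characters left out ...]
wwwwwwww.....wwwwwww
119 .........................################################wwwwwwwwwwwwwwwwwwwwwww
121 ...........................###############################wwwwwwwwwwwwwwwwwwwwww
123 ...............................######################.........wwwwwwwwwwwwwww###
125 ..................................##############.................wwwwwwwwwww####
127 ...................................................................wwwwwwww###..
129 ...................................................................wwwwwww###...
131 .......................................................................ww##.....
133 ................................................................................
```

```bash
python3 - <<'E'
from col import *
from scipy.optimize import least_squares
C,A=load('cC.pkl'),load('cA.pkl')
print(A['eye'],C['eye'])
x,y=proj(A,[.66,-.135,.1025]).astype(int);h=cv2.cvtColor(A['image'],cv2.COLOR_BGR2HSV);dm=darkm(A)
print(x,y)
for r in range(max(0,y-26),y+26,2): print(r,''.join('#' if dm[r,q] else ('w' if h[r,q,1]<60 else '.') for q in range(x-30,x+35)))
def f(p,W=1):
    return np.r_[proj(C,[p[0],p[1],.13])-[59.5,106.],proj(C,p)-[83.7,105.3]]
s=least_squares(f,[.66,-.135,.1025],x_scale=.001);print(s.x,s.fun)
hs=render(C,[disc2(.014,.097,.107)],[.66,-.135],0) if 0 else None
for hh in(.100,.104):
    q=pj(C,place(disc2(.014,hh-.005,hh+.005),s.x[0],s.x[1],0,0));print(hh,q.min(0),q.max(0))
E
```

```text
[ 0.6223 -0.1349  0.3838] [ 0.6616 -0.2638  0.3368]
270 50
24 .................................................................
26 .................................................................
28 .................................................................
30 .................................................................
32 .......................#############.............................
34 ....................####################.........................
36 ..................########################.......................
38 ................############wwww############.....................
40 ...............##########wwwwwwwwww###########...................
42 ..............##########wwwwwwwwwwww##########...................
44 .............###########wwwwwwwwwwwww##########..................
46 .............##########wwwwwwwwwwwwww##########www...............
48 ............############wwwwwwwwwwww###########wwww..............
50 ...........www############wwwwwwww#############wwwww.............
52 ..........wwww#################################wwwwww............
54 ...
[... 198 characters left out ...]
..
60 ........wwwwwwww#############################wwwwwwwwwww...w.....
62 .......wwwwwwwwwww###########################wwwwwwwwwwwwwwwwww..
64 .......wwwwwwwwwwww########################wwwwwwwwwwwwwwwwwwww..
66 ........wwwwwwwwwwwww####################wwwwwwwwwwwwwwwwwwwwww..
68 ........wwwwwwwwwwwwwwww###############wwwwwwwwwwwwwwwwwwwwwww...
70 ........wwwwwwwwwwwwwwwwwwwwwwwwwwwwwwwwwwwwwwwwwwwwwwwwwwww.....
72 .........wwwwwwwwwwwwwwwwwwwwwwwwwwwwwwwwwwwwwwwwwwwww##www......
74 ..........wwwwwwwwwwwwwwwwwwwwwwwwwwwwwwwwwwwwwwwwwww............
[ 0.6602 -0.1353  0.1028] [-0.0004 -0.0133  0.0004  0.015 ]
0.1 [61.3515 83.247 ] [109.5807 126.7465]
0.104 [57.7374 82.9559] [106.8725 127.1906]
```

```bash
cat >> h.py <<'E'
def ring(c,q,rad=60):
    "outer ellipse of lens rim near pixel q"
    m=loupemask(c).astype(np.uint8); x,y=np.array(q,int); k=np.zeros_like(m); cv2.circle(k,(x,y),rad,1,-1); m=m*k
    m=cv2.morphologyEx(m,cv2.MORPH_OPEN,cv2.getStructuringElement(2,(31,31)))
    n,l,st,ce=cv2.connectedComponentsWithStats(m); i=l[y,x]; assert i
    k=max(cv2.findContours((l==i).astype(np.uint8),0,1)[0],key=len)
    return st[i],cv2.fitEllipse(k)
def rimpred(c,L,M,r=.026):
    t=np.linspace(0,2*np.pi,60); P=np.array([[r*np.cos(a),r*np.sin(a),z] for a in t for z in(-.005,.005)])@np.array(M).T+L
    h=cv2.convexHull(np.float32(pj(c,P))); lo=h.reshape(-1,2).min(0);hi=h.reshape(-1,2).max(0); return lo,hi
E
python3 - <<'E'
from col import *
c=load('cC.pkl');P=np.array([.5785,-.2653,.159]);T=np.array([[1,.0006,-.0026],[.0006,-1,.001],[-.0026,-.001,-1]])
L=P+T@np.array([.059,0,-.0146]);q=proj(c,L);print(L,q)
for d in(-.004,0,.004): print(d,rimpred(c,L+[0,0,d],T))
dm=loupemask(c)
for r in range(int(q[1])-70,int(q[1])+110,6): print(r,''.join('#' if dm[r,z] else '.' for z in range(190,370,2)))
try: print(ring(c,q))
except AssertionError: print('x')
E
```

```text
[ 0.6375 -0.2653  0.1734] [277.6361 153.8113]
-0.004 (array([223.5369,  97.4   ], dtype=float32), array([331.7892, 205.8103], dtype=float32))
0 (array([222.3021,  97.2892], dtype=float32), array([333.1725, 208.2085], dtype=float32))
0.004 (array([221.0061,  97.1726], dtype=float32), array([334.6241, 210.7193], dtype=float32))
83 ..........................................................................................
89 ..........................................................................................
95 ..........................................................................................
101 .........................................#########........................................
107 .................................########################.................................
113 .........................####################################.............................
119 ......................##########################################..........................
125 ....................##############################################........................
131 ...........
[... 1532 characters left out ...]
.............#############...............########################..
233 ....................................##############...............######################...
239 ....................................##############.........................###...####.....
245 ....................................##############..........................###...........
251 ............................####....##############.....##.................................
257 ...........................###############################................................
(array([ 221,  100,  115,  107, 9316], dtype=int32), ((277.1164245605469, 154.61280822753906), (103.64449310302734, 113.13711547851562), 103.31707763671875))
```

Emit:
move_arm([
  [-0.1,0,0,0,0,0,0],
  [-0.21,-0.03,0,0,0,0,0],
  [-0.29,-0.12,0,0,0,0,0],
  [-0.323,-0.23,0,0,0,0,0],
  [-0.323,-0.33,0.03,0,0,0,0],
  [-0.323,-0.41,0.07,0,0,0,0],
  [-0.323,-0.453,0.1,0,0,0,0],
  [-0.323,-0.453,0.12,0,0,0,0],
  [-0.323,-0.453,0.12,0,0,0,0],
  [-0.323,-0.453,0.12,0,0,0,0],
])

```text
time_s: 22.95
position: [0.4831, -0.1305, 0.1242]
tcp_rot: [[1.0, 0.0, 0.0], [0.0, -1.0, -0.001], [0.0, 0.001, -1.0]]
force: [0.3, -0.1, -0.9]
opening: 0.157
grasp_force: 30.0
```

```bash
python3 - <<'E'
from col import *
s=bot.read_state();P=np.array(s['position']);print(s['time_s'],P,s['tcp_rot'],s['force'],s['opening'],s['grasp_force'])
print(go([.4817,-.1293,.0882],0))
E
```

```text
22.95 [ 0.4831 -0.1305  0.1242] [[ 1.      0.0003  0.0004]
 [ 0.0003 -1.     -0.0007]
 [ 0.0004  0.0007 -1.    ]] [ 0.3167 -0.0774 -0.933 ] 0.1569683128386488 29.99975860118866
[-0.0048 -0.0042  0.1201  0.0002 -0.0001  0.0001]
```

Emit:
move_arm([
  [-0.004,-0.003,0.03,0,0,0,0],
  [-0.004,-0.003,0.06,0,0,0,0],
  [-0.004,-0.003,0.09,0,0,0,0],
  [-0.004,-0.003,0.108,0,0,0,0],
  [-0.004,-0.003,0.116,0,0,0,0],
  [-0.004,-0.003,0.116,0,0,0,0],
  [-0.004,-0.003,0.116,0,0,0,0],
  [-0.004,-0.003,0.116,0,0,0,0],
  [-0.004,-0.003,0.116,0,0,0,0],
])

```text
time_s: 23.7
position: [0.482, -0.1284, 0.0898]
tcp_rot: [[1.0, 0.001, 0.001], [0.001, -1.0, -0.0], [0.001, 0.0, -1.0]]
force: [-0.1, 0.8, -0.7]
opening: 0.157
grasp_force: 30.0
```

```bash
python3 - <<'E'
from col import *
s=bot.read_state();P=np.array(s['position']);T=np.array(s['tcp_rot']);print(s['time_s'],P,T.ravel(),s['force'],s['opening'],s['grasp_force'])
c=cap('wrist','w15.png');L=P+T@np.array([.059,0,-.0146]);q=proj(c,L);print('lens',L,q,rimpred(c,L,T))
dm=loupemask(c);h=cv2.cvtColor(c['image'],cv2.COLOR_BGR2HSV)
for r in range(int(q[1])-66,int(q[1])+72,6): print(r,''.join('#' if h[r,z,2]<60 else ('o' if h[r,z,2]<115 else '.') for z in range(200,354,2)))
print(go([.4817,-.1293,.0882],0))
d=cap('scene','s3.png');save(d,'sF.pkl')
for a in ([.5407,-.1293,.0515],[.66,-.135,.1028],L): print(proj(d,a))
for t in('loupe_lens','roller_third_center','collar_mark'): print(t,[(r['conf'],r['location']) for r in nets.find_in('scene',t)[:2]])
E
```

```text
23.7 [ 0.482  -0.1284  0.0898] [ 1.      0.0014  0.0008  0.0014 -1.     -0.0004  0.0008  0.0004 -1.    ] [-0.1438  0.7793 -0.7106] 0.1567863638858874 29.999717473983765
lens [ 0.541  -0.1283  0.1044] [277.6338 153.8295] (array([222.2924,  97.3018], dtype=float32), array([333.1777, 208.2328], dtype=float32))
87 .........oooooooo#ooooooooooooooooooooooooooo.........ooooooooooo...oooo.....
93 .........oooooooo..............................oooooooooooooooooo......o.....
99 .........oooooooo...............................................o..o.ooo.....
105 .........oooooooo.................oooooooo.....................ooooooooo.....
111 .........oooooooo.....oooooo....................oooooo.........oooooooo......
117 .........oooooooooooooo.............................ooooo.....ooooooooo......
123 .........ooooooooooo...................................ooooo..ooooooooo......
129 .........ooooooooo.......................................ooooooooooooo.......
135 ........ooooooooo..........................................ooooooooooo.......
141 .........ooooooo....................................
[... 667 characters left out ...]
##oo..........
195 ....................oooooooooo................oooooooooooooooo...............
201 ..........................oooooooooooooooooooooooooooo.......................
207 ..................................................o.ooo......................
213 ..................................................oooooooo...................
219 ............ooooo..............o############oo..........................oo...
[-0.0007  0.0032  0.0054  0.0001 -0.0002  0.0004]
[291.5739 243.9346]
[251.9367 201.1597]
[291.6604 226.0563]
loupe_lens [(0.77, [326.7, 242.5]), (0.27, [201.5, 285.2])]
roller_third_center [(0.84, [291.3, 242.2]), (0.28, [286.0, 252.7])]
collar_mark [(0.52, [255.7, 199.5])]
```

Emit:
move_arm([
  [0,0.002,0.003,0,0,0,0],
  [0,0.002,0.003,0,0,0,0],
  [0,0.002,0.003,0,0,0,0],
  [0,0.002,0.003,0,0,0,0],
  [0,0.002,0.003,0,0,0,0],
  [0,0.002,0.003,0,0,0,0],
])

```text
time_s: 24.45
position: [0.4816, -0.1289, 0.0885]
tcp_rot: [[1.0, 0.001, -0.0], [0.001, -1.0, 0.0], [-0.0, -0.0, -1.0]]
force: [-0.3, -0.7, -1.2]
opening: 0.161
grasp_force: 30.0
```

Emit:
move_arm([
  [0,0.001,0.001,0,0,0,0],
  [0,0.001,0.001,0,0,0,0],
  [0,0.001,0.001,0,0,0,0],
  [0,0.001,0.001,0,0,0,0],
  [0,0.001,0.001,0,0,0,0],
  [0,0.001,0.001,0,0,0,0],
])

```text
time_s: 24.95
position: [0.4816, -0.1292, 0.0882]
tcp_rot: [[1.0, 0.001, -0.0], [0.001, -1.0, 0.0], [-0.0, -0.0, -1.0]]
force: [-0.7, -0.3, -1.4]
opening: 0.157
grasp_force: 30.0
```

```bash
python3 - <<'E'
from h import *
s=bot.read_state();print(s['position'],s['tcp_rot'],np.abs(s['qvel']).max(),s['force'],s['grasp_force'])
print(workorder.hand_in())
E
```

```text
[ 0.4816 -0.1292  0.0882] [[ 1.      0.0013 -0.    ]
 [ 0.0013 -1.      0.    ]
 [-0.     -0.     -1.    ]] 0.08817896478181025 [-0.6848 -0.2734 -1.3566] 29.999695122241974
the job is handed in; nothing more can be done
None
```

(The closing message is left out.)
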